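# Pack the seed dishes by size and snug up the end stop

## Task

Move the four blue dishes, one at a time, from the drying rack into the wooden carrier: stand them on edge in one row, the largest against the carrier's fixed end wall and then down in size to the smallest nearest the sliding stop. When all four are in, slide the stop up to them so that the row is held snug, with no gaps left. Do not let a dish fall over, and leave the canister and the orange scoop where they are.

Things in the scene. Friction and masses are not known exactly. Their poses are not given: they have to be found in the camera images.
- dish_a_center (a point): The largest of four blue stoneware dishes, rectangular, standing on edge: 66 mm wide (x), 24 mm deep (y, hollow to +y), 110 mm high (z, up); walls 6 mm, pale rim. The flat narrow sides, 66 mm apart, can be pinched from above. Point: middle of the dish, 55 mm above its lower and below its upper edge. About 180 g; stands by itself.
- dish_b_center (a point): The second largest of four blue stoneware dishes, rectangular, standing on edge: 56 mm wide (x), 24 mm deep (y, hollow to +y), 100 mm high (z, up); walls 6 mm, pale rim. The flat narrow sides, 56 mm apart, can be pinched from above. Point: middle of the dish, 50 mm above its lower and below its upper edge. About 155 g; stands by itself.
- dish_c_center (a point): The third largest of four blue stoneware dishes, rectangular, standing on edge: 46 mm wide (x), 24 mm deep (y, hollow to +y), 90 mm high (z, up); walls 6 mm, pale rim. The flat narrow sides, 46 mm apart, can be pinched from above. Point: middle of the dish, 45 mm above its lower and below its upper edge. About 125 g; stands by itself.
- dish_d_center (a point): The smallest of four blue stoneware dishes, rectangular, standing on edge: 36 mm wide (x), 24 mm deep (y, hollow to +y), 80 mm high (z, up); walls 6 mm, pale rim. The flat narrow sides, 36 mm apart, can be pinched from above. Point: middle of the dish, 40 mm above its lower and below its upper edge. About 100 g; stands by itself.
- rack: Grey-green drying rack, fixed, 130 (x) by 200 mm (y). Origin: centre of underside, z up. Floor 12 mm above the table; five fins (24 wide in x, 12 thick, tops 72 mm above the table) at y = -84, -42, 0, 42, 84 mm leave four 30 mm slots at y = -63, -21, 21, 63. One dish in each slot, in any order, widths along x.
- carrier: Wooden tray, fixed, 106 mm wide (x), y -150 to +132 mm. Origin on its underside, midway across; z up. Floor 12 mm above the table. Fixed end wall at +y: inner face at y = +120 mm, 64 mm wide, 100 mm high. Side rails 28 mm high, inner faces at x = -45, +45. The row runs along y from that wall to the sliding stop, dish widths along x.
- stop (a joint): The carrier's sliding end stop, m: 0 = fully open, its face 195 mm from the fixed wall's inner face; grows towards that wall (gap between the faces = 195 mm minus the value), range 0 to 0.13. Starts at 0 to 0.025. About 2.5 N of friction; stays where it is left.
- stop_rib (a point): Grip point in the upright rib behind the stop (away from the wall), 60 mm above the table; axes as the carrier's. Rib 12 mm thick (x), 45 long (y), top 15 mm above this point: pinch it across x from above or push its rear end. The stop's face is 32.5 mm from here in +y; its plate is 64 wide, 10 thick, top 95 mm above the table. A foot lies under the rib.
- canister: Bystander: steel canister with a screw-top lid, diameter 110 mm, 177 mm high, standing upright behind the work area. Origin: centre of its underside. To be left where it is.
- scoop: Bystander: orange plastic scoop lying between the rack and the carrier, 175 mm long along its x (bowl 52 mm wide and 33 mm high to +x, handle to -x). Origin: on the table under the joint of bowl and handle. To be left where it is.
There are look-alikes about, which are no part of the job. Leave any purple look-alike of the part that bears dish_d_center alone.

How it is judged:
By the outcome, as a careful person would: the job done as asked, in the order asked, and still so for the second after the job is handed in, with the robot touching nothing.
It also fails if it takes over 144 s, if anything falls off the work surface, if the arm or the gripper's body presses on something with over 40 N, if the wrist force passes 120 N, or if a joint passes its speed limit or range.

## Robot

A 7-joint arm with a two-finger parallel gripper is mounted at the origin on the work surface. World frame = base frame: x ahead of the robot, y to its left, z up, the work surface at z = 0. Lengths are in m, angles in rad, forces in N, time in s.
With the tool pointing down it reaches from about 0.35 to 0.775 m from the base axis. Payload 3.1 kg.
Tool frame: the origin (TCP) lies midway between the tips of the shut fingers; the grasp point (between the pads) lies 19 mm behind it; z points along the fingers, y is the direction in which the jaws open and shut (so a half turn about z gives the same grasp; the last joint's range is limited). The gripper opens to 85 mm and grips with 20 to 120 N. Pads are 22 mm wide; open, the fingers measure 114 mm over their backs; the gripper's body (76 mm by 85 mm) begins 54 mm behind the grasp point. The pads swing forward as they close: fully open they stand 13 mm farther back than shut.
Start: joints at [1.194, 0.311, 0.014, 1.512, -0.004, 1.319, -0.027], TCP at [0.181, -0.519, 0.231] pointing down, gripper open.
Joint ranges: [-2.7, 2.7], [-0.3, 1.91], [-1.27, 1.3], [0.12, 2.57], [-1.44, 4.58], [0.2, 2.03], [-3.05, 3.05]. Speed limits (rad/s): [2.79, 2.79, 3.14, 3.14, 3.14, 3.14, 3.14].

## Interface

Orientations are given as a unit quaternion [w, x, y, z].
In Python, from station import arm gives the robot as it stands. The module is installed in compiled form; this text tells all that it offers.
- The arm moves only by the tool apply_moves, never from a script. Its argument "motion" is text: rows parted by semicolons, each of 7 numbers parted by spaces: the turn, a rotation vector about the tool's x, y, z in rad, then the shift along the tool's x, y, z in cm, then the finger opening in cm, from 0 to 8.54. A call has 1 to 10 rows; each row shifts and turns the pose as measured when the row begins, along the tool's axes as they then stand; what a row does not reach is not made up. A row lasts 1/8 s, in which the tool goes at most 62.5 mm and 10.7 degrees, less where a joint would pass 70% of its speed; a pose out of reach is approached as far as the arm can. A call with a gripper value outside its range is refused whole. The fingers move at their own pace and stop on an object; "grip_force" is the grip in N (left out, the last holds). Time passes only in rows, so rows that do not move let the fingers close. It gives the time, the measured TCP pose, the force and the opening at its end, in the units of the state.
- arm.read_state(): the state, without advancing time (a new reading comes with each control period).
- arm.camera(name): name is "scene" or "side" or "wrist"; returns (picture, depth): 420x560x3 uint8, red, green, blue; 420x560 float32, m along the optical axis (not along the pixel's ray), 0 where there is no reading.
- arm.camera_params(name): a dict with "K" (3x3 intrinsics, pixels), "R" (3x3) and "t" (3): a world point X has camera coordinates R X + t. Camera axes: x right, y down, z forward; pixel columns grow to the right and rows downward; lengths in m; the calibration is good to about 2 mm. The wrist camera is an equidistant fisheye: a pixel r from the principal point sees the ray r / f radians off the axis. A picture is of the moment at which its call begins: read the wrist's pose just before it. camera_params takes no time and is no camera call; for the wrist camera it gives the pose at the moment of the call.
- arm.close_job(): hands the job in, once; it reports no verdict.
The state is a dict: "clock": time; "joints": joint angles; "qvel": joint speeds; "effort": joint torques, N m; "position": TCP position; "tcp_rot": TCP orientation; "wrist_force": force on the tool from outside, world axes, zero at the start; "ft_torque": the same for the moment, N m; "grip_width": finger opening in m.
Only numpy, scipy, OpenCV 4.12 (cv2) and the standard library are available. Lean on these libraries where they do the work, as an engineer would, in place of code of your own. Each camera call takes 0.05 s, during which the arm holds its last target.

## Working session

There is one attempt and no reset: what is moved stays moved. The work goes in short steps, Python scripts to look and compute and a tool call to move; the robot and the scene stay as the last step left them, time stands still between calls to the robot, and variables do not carry over. Pictures are saved under pics/ and viewed, and the job is handed in when it is done.

Besides the shell and the picture viewer there is one more tool, called after "Emit:" by a JSON object that holds its "api" and its "payload", one argument or row to a line. apply_moves: Moves the arm, as the interface text tells. Its arguments: {"type":"object","properties":{"motion":{"type":"string"},"grip_force":{"type":"number"}},"required":["motion"]}

```bash
mkdir -p pics
python3 - <<'E'
from station import arm
import numpy as np,cv2
s=arm.read_state();print(s)
for n in ["scene","side","wrist"]:
    p=arm.camera_params(n);print(n,p)
    im,d=arm.camera(n)
    np.savez(f"{n}0.npz",im=im,d=d,**p)
    cv2.imwrite(f"pics/{n}0.png",im[:,:,::-1])
E
```

```text
{'clock': 0.0, 'joints': array([ 1.19433942,  0.31172939,  0.0139356 ,  1.51305716, -0.00439571,
        1.31919941, -0.02721924]), 'qvel': array([-0.00189259,  0.00015033, -0.00115732, -0.00166049, -0.00032216,
       -0.00126717, -0.00114068]), 'effort': array([-7.69953795e-05, -3.79909086e+01,  1.46231242e-01, -2.30589294e+01,
        1.23126351e-02,  1.37061632e-02,  2.37380931e-05]), 'position': array([ 0.18049447, -0.51876623,  0.23021886]), 'tcp_rot': array([-1.15712314e-03,  9.86014854e-01,  1.66653270e-01, -2.37952292e-04]), 'wrist_force': array([ 0.41601718, -0.27797216, -0.23505927]), 'ft_torque': array([0.03117029, 0.02722673, 0.02811703]), 'grip_width': 0.08555007558198363}
scene {'K': array([[402.91430258,   0.        , 280.26473123],
       [  0.        , 402.91430258, 205.85781602],
       [  0.        ,   0.        ,   1.        ]]), 'R': array([[-0.36551947,  0.93067923, -0.01522155],
       [ 0.7781367 ,  0.2965536 , -0.55367792],
       [-0.51078254, -0.2142245 , -0.83259177]]), 't': array([ 0.2355693 , -0.40639188,  1.36609098])}
side {'K': array([[527.55892614,   0.        , 271.78361769],
       [  0.        , 527.55892614, 211.03063892],
       [  0.        ,   0.        ,   1.        ]]), 'R': array([[-0.96590953, -0.25885083,  0.00387767],
       [-0.19417727,  0.71450938, -0.67213952],
       [ 0.17121324, -0.64997892, -0.74041436]]), 't': array([0.56011514, 0.17908127, 1.18386714])}
wrist {'K': array([[325.1922621 ,   0.        , 281.57900727],
       [  0.        , 325.1922621 , 209.5901705 ],
       [  0.        ,   0.        ,   1.        ]]), 'R': array([[ 0.32907056, -0.94430441, -0.00132192],
       [-0.90542554, -0.31591902,  0.28354851],
       [-0.26817373, -0.09211056, -0.95895698]]), 't': array([-0.54972104, -0.0373505 ,  0.37881758])}
```

View pics/scene0.png

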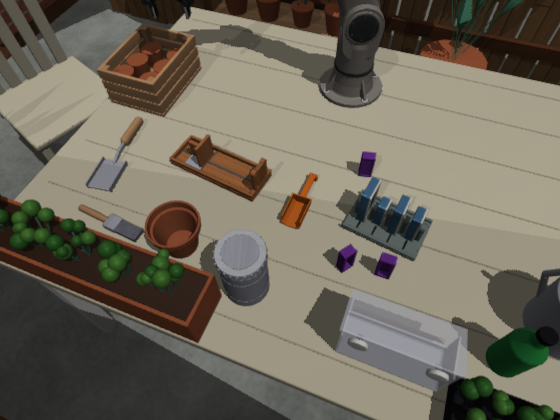

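View pics/side0.png

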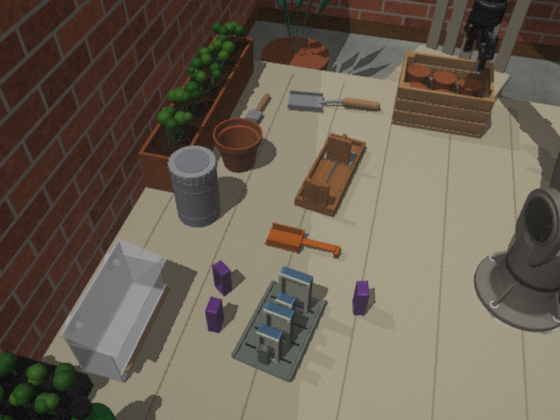

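View pics/wrist0.png

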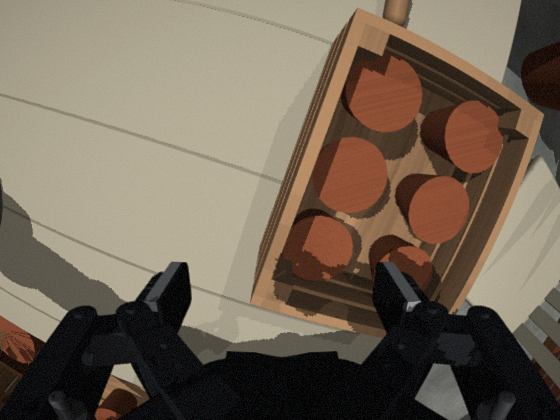

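The four blue dishes stand in the rack (scene ~ (370-415, 185-235)). Three purple look-alikes stand around it at (367,163), (346,258) and (385,266); I leave those alone. The carrier is at (220,165). Next I measure from the depth images.

```bash
cat > h.py <<'E'
import numpy as np,cv2
def cloud(n,i=0):
    z=np.load(f"{n}{i}.npz");im,d,K,R,t=[z[k] for k in("im","d","K","R","t")]
    v,u=np.mgrid[:420,:560].astype(float)
    x=(u-K[0,2])/K[0,0]*d;y=(v-K[1,2])/K[1,1]*d
    P=(np.stack([x,y,d],-1)-t)@R
    P[d==0]=np.nan
    return im,d,P
E
python3 - <<'E'
from h import *
for n,(r0,r1,c0,c1),(q0,q1,e0,e1) in [("scene",(165,265,330,440),(125,205,160,285)),("side",(255,385,225,335),(125,220,285,375))]:
    im,d,P=cloud(n)
    a=cv2.resize(im[r0:r1,c0:c1],None,fx=5,fy=5,interpolation=cv2.INTER_CUBIC)
    b=cv2.resize(im[q0:q1,e0:e1],None,fx=5,fy=5,interpolation=cv2.INTER_CUBIC)
    cv2.imwrite(f"pics/{n}_rack.png",cv2.resize(a,None,fx=.9,fy=.9)[:600,:800,::-1]);cv2.imwrite(f"pics/{n}_car.png",b[:600,:800,::-1])
    hsv=cv2.cvtColor(im,cv2.COLOR_RGB2HSV)
    t=np.abs(P[...,2])<.02
    print(n,"table z med",np.nanmedian(P[...,2][t]))
    m=np.zeros(d.shape,bool);m[r0:r1,c0:c1]=1
    blue=m&(hsv[...,0]>95)&(hsv[...,0]<118)&(hsv[...,1]>70)&(P[...,2]>.05)
    print("blue",blue.sum(),np.nanmin(P[blue],0),np.nanmax(P[blue],0))
    for nm,mm,zl in[("racktop",m,.04)]:
        g=m&(P[...,2]>.008)&(P[...,2]<.016)
        pts=P[g][:,:2].astype(np.float32);print("rackfloor",g.sum(),cv2.minAreaRect(pts))
    c=np.zeros(d.shape,bool);c[q0:q1,e0:e1]=1
    g=c&(P[...,2]>.006)
    print("carrier all",cv2.minAreaRect(P[g][:,:2].astype(np.float32)),np.nanmax(P[g][:,2]))
    g=c&(P[...,2]>.022)&(P[...,2]<.031);print("rails",g.sum(),cv2.minAreaRect(P[g][:,:2].astype(np.float32)))
    for lo,hi in((.108,.116),(.09,.098),(.07,.08)):
        g=c&(P[...,2]>lo)&(P[...,2]<hi);
        k,l,st,ce=cv2.connectedComponentsWithStats(g.astype(np.uint8))
        for i in range(1,k):
            if st[i,4]>8: print(lo,ce[i].round(),st[i,4],cv2.minAreaRect(P[l==i][:,:2].astype(np.float32)))
E
```

```text
scene table z med 0.0010279858877706648
blue 927 [0.45337552 0.15975736 0.05007778] [0.52904103 0.31235976 0.1271605 ]
rackfloor 1409 ((0.5019979476928711, 0.2406368851661682), (0.3030456006526947, 0.21610917150974274), 1.3506053686141968)
carrier all ((0.5068209171295166, -0.24200858175754547), (0.30986592173576355, 0.2937375605106354), 32.61503219604492) 0.10772352460163703
rails 671 ((0.4813890755176544, -0.250885009765625), (0.2844902276992798, 0.108163021504879), 81.85421752929688)
0.09 [202. 142.] 76 ((0.47532573342323303, -0.29643046855926514), (0.011370591819286346, 0.06182803958654404), 83.03732299804688)
0.09 [258. 167.] 69 ((0.501284658908844, -0.11656585335731506), (0.012970997020602226, 0.06486235558986664), 80.96876525878906)
0.09 [178. 204.] 11 ((0.6804941892623901, -0.25342512130737305), (0.001944666146300733, 0.023323342204093933), 15.959012985229492)
0.07 [193. 142.] 38 ((0.47064509987831116, -0.3307337164878845), (0.032820288091897964, 0.01094053965061903), 81.1963119506836)
0.07 [203. 148.] 50 ((0.4767930805683136, -0.29238104820251465), (0.009731557220220566, 0.0
[... 600 characters left out ...]
.2890937328338623, 0.10741449147462845), 81.92498779296875)
0.09 [339. 140.] 84 ((0.47485843300819397, -0.2960386872291565), (0.018499016761779785, 0.062205590307712555), 81.3370361328125)
0.09 [316. 185.] 110 ((0.5006304979324341, -0.11554986238479614), (0.018794111907482147, 0.06374099105596542), 89.26604461669922)
0.07 [344. 136.] 23 ((0.4688924551010132, -0.33459916710853577), (0.0229773111641407, 0.011886744759976864), 87.61861419677734)
0.07 [338. 146.] 70 ((0.47549572587013245, -0.2921217381954193), (0.008042924106121063, 0.06277439743280411), 82.89434051513672)
0.07 [315. 191.] 73 ((0.5014262199401855, -0.11279996484518051), (0.009299233555793762, 0.06449475884437561), 84.9521484375)
```

View pics/scene_rack.png

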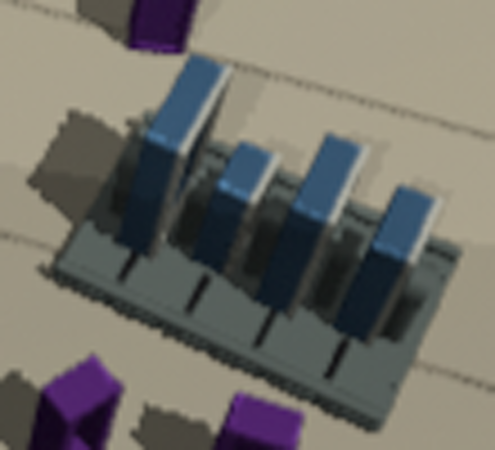

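View pics/scene_car.png

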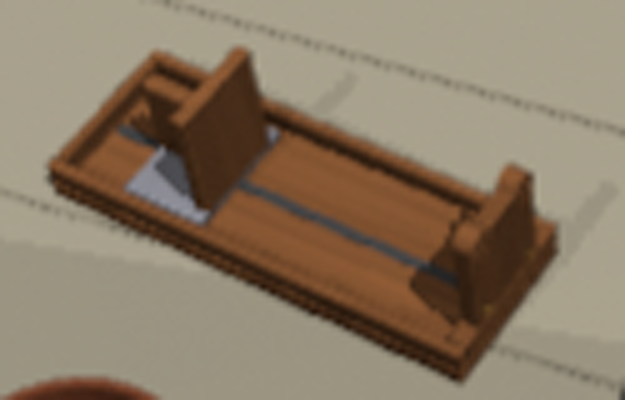

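View pics/side_rack.png

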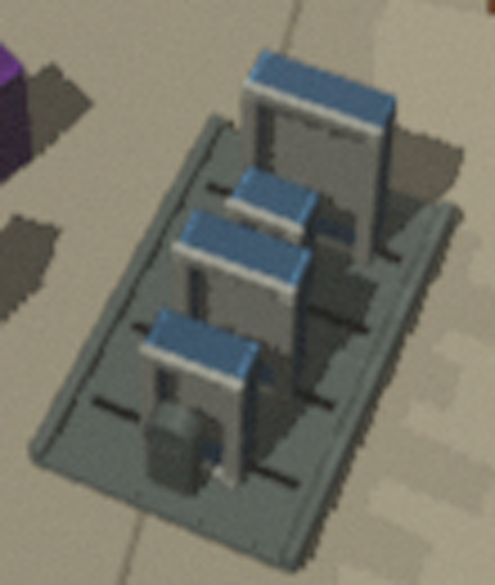

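View pics/side_car.png

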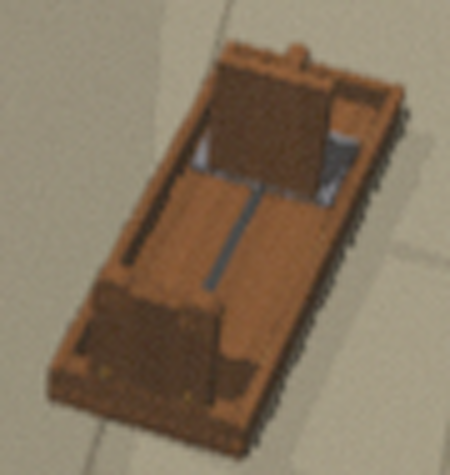

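Run:
```python
from h import *
for n,(r0,r1,c0,c1) in [("scene",(165,265,330,440)),("side",(255,385,225,335))]:
    im,d,P=cloud(n)
    m=np.zeros(d.shape,bool);m[r0:r1,c0:c1]=1
    for z in (.122,.112,.102,.092):
        g=m&(np.abs(P[...,2]-z)<.0045)
        k,l,st,ce=cv2.connectedComponentsWithStats(g.astype(np.uint8),connectivity=4)
        for i in range(1,k):
            if st[i,4]>15:
                p=P[l==i]; c,s,a=cv2.minAreaRect(p[:,:2].astype(np.float32))
                print(n,z,ce[i].round(),st[i,4],"zmed %.4f"%np.median(p[:,2]),np.round(c,4),np.round(s,4),round(a,1))
    hsv=cv2.cvtColor(im,cv2.COLOR_RGB2HSV)
    g=m&(P[...,2]>.005)&(hsv[...,1]<70)&(P[...,2]<.02)
    k,l,st,ce=cv2.connectedComponentsWithStats(g.astype(np.uint8)); 
    i=1+np.argmax(st[1:,4]);print("rack",st[i],cv2.minAreaRect(P[l==i][:,:2].astype(np.float32)))
z=np.load("wrist0.npz");print("cam",-z["R"].T@z["t"], z["R"][2])
```

```text
scene 0.122 [371. 188.] 232 zmed 0.1228 [0.4826 0.1773] [0.0243 0.0675] 81.3
scene 0.112 [403. 204.] 206 zmed 0.1126 [0.4976 0.2597] [0.0237 0.0574] 81.4
scene 0.112 [367. 200.] 17 zmed 0.1108 [0.5153 0.1776] [0.0054 0.017 ] 14.4
scene 0.102 [420. 214.] 179 zmed 0.1030 [0.5047 0.3036] [0.0241 0.0467] 82.1
scene 0.102 [398. 215.] 26 zmed 0.1026 [0.5247 0.2553] [0.0235 0.0041] 79.5
scene 0.092 [385. 203.] 127 zmed 0.0926 [0.4942 0.2181] [0.0241 0.0374] 81.5
scene 0.092 [364. 204.] 19 zmed 0.0915 [0.5152 0.1719] [0.0217 0.0041] 85.3
scene 0.092 [397. 217.] 22 zmed 0.0924 [0.5242 0.2555] [0.0227 0.0028] 78.3
scene 0.092 [415. 223.] 24 zmed 0.0917 [0.5267 0.2997] [0.0223 0.0039] 80.0
rack [ 342  202   91   59 1552] ((0.49154916405677795, 0.24075284600257874), (0.19999036192893982, 0.14591266214847565), 81.02925872802734)
side 0.122 [295. 276.] 352 zmed 0.1223 [0.4837 0.1782] [0.0272 0.0668] 81.0
side 0.112 [278. 312.] 346 zmed 0.1125 [0.4974 0.2595] [0.0267 0.0564] 80.9
side 0.102 [269. 333.] 300 zmed 0.1023 [0.5047 0.3033] [0.0267 0.0469] 81.4
side 0.092 [297. 284.] 31 zmed 0.0908 [0.4822 0.1745] [0.0037 0.04  ] 80.4
side 0.092 [285. 300.] 204 zmed 0.0921 [0.4943 0.2184] [0.0263 0.0375] 81.0
rack [ 231  282   95  101 2901] ((0.49990686774253845, 0.23815050721168518), (0.2059372514486313, 0.13455596566200256), 80.66535186767578)
cam [ 0.24866784 -0.49601063  0.37313375] [-0.26817373 -0.09211056 -0.95895698]
```

All four dishes are found, and both cameras agree on sizes and heights: A (0.483,0.178), D (0.494,0.218), B (0.4975,0.2595), C (0.5047,0.3035). The carrier's yaw is about -8.1° and the rack's about -8.8°. Next is a helper for tool-frame offsets.

```bash
cat > go.py <<'E'
import sys,numpy as np
from scipy.spatial.transform import Rotation as R
from station import arm
def car(x,y): # carrier coords -> world
    th=np.radians(8.1);yd=np.array([np.sin(th),np.cos(th)]);xd=np.array([np.cos(th),-np.sin(th)])
    return np.array([.4828,-.2421])+xd*x+yd*y
def show():
    s=arm.read_state();q=s["tcp_rot"];r=R.from_quat([q[1],q[2],q[3],q[0]]).as_matrix()
    print("t%.2f"%s["clock"],"pos",s["position"].round(4),"xang",np.degrees(np.arctan2(r[1,0],r[0,0])).round(2),"zax",r[:,2].round(3),"F",s["wrist_force"].round(1),"w",round(s["grip_width"],4),"q",s["joints"].round(2))
    return s,r
def go(p,xang,step=6.0,astep=.18):
    s,r=show();p=np.array(p);a=np.radians(xang)
    T=np.array([[np.cos(a),np.sin(a),0],[np.sin(a),-np.cos(a),0],[0,0,-1]]).T
    rv=R.from_matrix(r.T@T).as_rotvec(); d=p-s["position"]
    n=int(max(np.ceil(np.linalg.norm(d)*100/step),np.ceil(np.linalg.norm(rv)/astep),1))
    print("total rv",rv.round(3),"shift cm (tool now)",(r.T@d*100).round(2),"in target axes",(T.T@d*100).round(2),"rows",n)
    for i in range(n):
        ri=r@R.from_rotvec(rv*i/n).as_matrix()
        print(*(rv/n).round(3),*(ri.T@d*100/n).round(2),end=" ; ")
    print()
if __name__=="__main__":
    a=[float(v) for v in sys.argv[1:]]
    go(a[:3],a[3])
E
python3 go.py 0.483 0.178 0.21 81.2
```

```text
t0.15 pos [ 0.1806 -0.5189  0.2305] xang 19.19 zax [-0.001  0.002 -1.   ] F [-0.2  0.4  1.1] w 0.0855 q [ 1.19  0.31  0.01  1.51 -0.    1.32 -0.03]
total rv [-2.000e-03 -1.000e-03 -1.082e+00] shift cm (tool now) [ 51.47 -55.88   2.14] in target axes [73.5  19.23  2.05] rows 13
-0.0 -0.0 -0.083 3.96 -4.3 0.16 ; -0.0 -0.0 -0.083 4.3 -3.95 0.16 ; -0.0 -0.0 -0.083 4.62 -3.58 0.16 ; -0.0 -0.0 -0.083 4.9 -3.19 0.16 ; -0.0 -0.0 -0.083 5.15 -2.77 0.16 ; -0.0 -0.0 -0.083 5.36 -2.33 0.16 ; -0.0 -0.0 -0.083 5.53 -1.88 0.16 ; -0.0 -0.0 -0.083 5.67 -1.41 0.16 ; -0.0 -0.0 -0.083 5.77 -0.93 0.16 ; -0.0 -0.0 -0.083 5.83 -0.45 0.16 ; -0.0 -0.0 -0.083 5.84 0.04 0.16 ; -0.0 -0.0 -0.083 5.82 0.52 0.16 ; -0.0 -0.0 -0.083 5.76 1.0 0.16 ;
```

Emit:
{"api": "apply_moves", "payload": {
  "motion": "0 0 -0.083 3.96 -4.3 0.1 8.5; 0 0 -0.083 4.3 -3.95 0.1 8.5; 0 0 -0.083 4.6 -3.6 0.1 8.5; 0 0 -0.083 4.9 -3.2 0.1 8.5; 0 0 -0.083 5.15 -2.8 0.1 8.5; 0 0 -0.083 5.35 -2.3 0.1 8.5; 0 0 -0.083 5.5 -1.9 0.1 8.5; 0 0 -0.083 5.65 -1.4 0.1 8.5; 0 0 -0.083 5.75 -0.9 0.1 8.5; 0 0 -0.083 5.8 -0.45 0.1 8.5",
  "grip_force": 40
}}

```text
clock: 1.4
position: [0.4122, 0.0297, 0.2179]
tcp_rot: [0.001, 0.831, 0.556, -0.0]
wrist_force: [0.8, -0.7, -0.2]
grip_width: 0.0855
```

```bash
python3 go.py 0.4827 0.174 0.18 81.2
```

```text
t1.40 pos [0.4122 0.0297 0.2179] xang 67.57 zax [ 0.    -0.002 -1.   ] F [ 0.8 -0.7 -0.2] w 0.0855 q [ 0.51  0.07 -0.65  1.85  0.05  1.23 -0.55]
total rv [ 0.001  0.002 -0.238] shift cm (tool now) [16.03  1.    3.77] in target axes [15.33  4.76  3.79] rows 3
0.0 0.001 -0.079 5.34 0.33 1.26 ; 0.0 0.001 -0.079 5.3 0.76 1.26 ; 0.0 0.001 -0.079 5.22 1.17 1.26 ;
```

Emit:
{"api": "apply_moves", "payload": {
  "motion": "0 0 -0.08 5.3 0.35 1.2 8.5; 0 0 -0.08 5.3 0.75 1.2 8.5; 0 0 -0.08 5.2 1.2 1.2 8.5; 0 0 0 0 0 0 8.5"
}}

```text
clock: 1.9
position: [0.484, 0.1828, 0.1799]
tcp_rot: [-0.0, 0.754, 0.657, 0.0]
wrist_force: [-0.7, -0.7, 0.4]
grip_width: 0.085
```

Run:
```python
from go import *
import cv2
go([.4827,.174,.086],81.2)
im,d=arm.camera("wrist");cv2.imwrite("pics/w1.png",im[:,:,::-1])
```

```text
t1.90 pos [0.484  0.1828 0.1799] xang 82.15 zax [ 0.001  0.001 -1.   ] F [-0.7 -0.7  0.4] w 0.085 q [ 0.2   0.38 -0.77  1.66  0.27  1.22 -0.77]
total rv [ 0.    -0.001  0.017] shift cm (tool now) [-0.9  -0.02  9.39] in target axes [-0.89  0.    9.39] rows 2
0.0 -0.0 0.008 -0.45 -0.01 4.69 ; 0.0 -0.0 0.008 -0.45 -0.0 4.69 ;
```

View pics/w1.png

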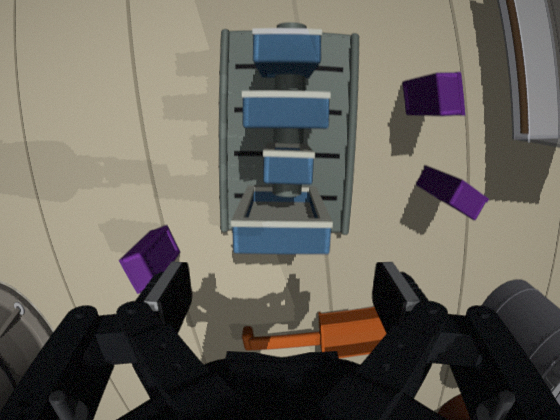

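The wrist view shows dish A at (233–330, 222–252), centred between the fingers at 185 and 378. The purple ones lie off to the sides. I descend.

Emit:
{"api": "apply_moves", "payload": {
  "motion": "0 0 0.017 -0.9 0 2 8.5; 0 0 0 0 0 3 8.5; 0 0 0 0 0 2.4 8.5; 0 0 0 0 0 1.0 8.5; 0 0 0 0 0 0 8.5"
}}

```text
clock: 2.58
position: [0.4841, 0.1621, 0.096]
tcp_rot: [0.005, 0.765, 0.644, -0.001]
wrist_force: [0.3, 0.5, 0.6]
grip_width: 0.0851
```

```bash
python3 go.py .4827 .174 .086 81.2
```

```text
t2.58 pos [0.4841 0.1621 0.096 ] xang 80.25 zax [ 0.005 -0.009 -1.   ] F [0.3 0.5 0.6] w 0.0851 q [ 0.19  0.45 -0.72  1.79  0.35  1.03 -0.84]
total rv [ 0.006  0.008 -0.017] shift cm (tool now) [ 1.16 -0.35  0.99] in target axes [ 1.15 -0.32  1.  ] rows 1
0.006 0.008 -0.017 1.16 -0.35 0.99 ;
```

Emit:
{"api": "apply_moves", "payload": {
  "motion": "0.006 0.008 -0.017 1.1 -0.3 0.5 8.5; 0 0 0 0 0 0.5 8.5; 0 0 0 0 0 0 8.5"
}}

```text
clock: 2.95
position: [0.4846, 0.1746, 0.0876]
tcp_rot: [0.001, 0.759, 0.651, 0.002]
wrist_force: [-0.6, 0.0, -0.5]
grip_width: 0.0848
```

```bash
python3 go.py .4827 .174 .086 81.2
```

```text
t2.95 pos [0.4846 0.1746 0.0876] xang 81.25 zax [ 0.004  0.001 -1.   ] F [-0.6  0.  -0.5] w 0.0848 q [ 0.17  0.47 -0.72  1.79  0.36  1.01 -0.84]
total rv [ 0.004 -0.002  0.001] shift cm (tool now) [-0.09 -0.18  0.16] in target axes [-0.09 -0.18  0.16] rows 1
0.004 -0.002 0.001 -0.09 -0.18 0.16 ;
```

Emit:
{"api": "apply_moves", "payload": {
  "motion": "0.004 0 0 -0.1 -0.2 0.2 8.0; 0 0 0 0 0 0 7.0; 0 0 0 0 0 0 6.5; 0 0 0 0 0 0 6; 0 0 0 0 0 0 6; 0 0 0 0 0 0 6",
  "grip_force": 40
}}

```text
clock: 3.7
position: [0.4827, 0.1744, 0.0862]
tcp_rot: [-0.001, 0.759, 0.651, 0.001]
wrist_force: [-0.5, 0.1, 0.1]
grip_width: 0.0655
```

Run:
```python
from go import *
import cv2
show()
im,d=arm.camera("side");cv2.imwrite("pics/s1.png",cv2.resize(im[180:400,180:400],(660,600))[:,:,::-1])
```

```text
t3.70 pos [0.4827 0.1744 0.0862] xang 81.27 zax [ 0.001  0.003 -1.   ] F [-0.5  0.1  0.1] w 0.0655 q [ 0.17  0.47 -0.72  1.79  0.36  1.01 -0.84]
```

View pics/s1.png

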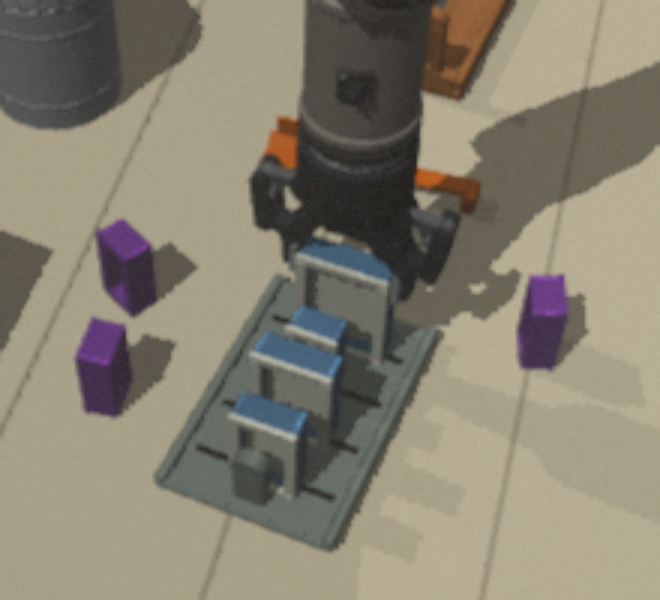

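Dish A is pinched at 65.5 mm, at the upper middle of the crop. Lift it.

Emit:
{"api": "apply_moves", "payload": {
  "motion": "0 0 0 0 0 -1 5.5; 0 0 0 0 0 -2.5 5.5; 0 0 0 0 0 -3.5 5.5; 0 0 0 0 0 -3.5 5.5; 0 0 0 0 0 -2.5 5.5; 0 0 0 0 0 -1 5.5; 0 0 0 0 0 0 5.5"
}}

```text
clock: 4.62
position: [0.4812, 0.1735, 0.2308]
tcp_rot: [-0.001, 0.759, 0.652, -0.0]
wrist_force: [-0.4, 0.2, -1.1]
grip_width: 0.0656
```

Run:
```python
from go import *
y=.120-.012-.0035
print(car(0,y),car(0,y-.01))
p=car(0,y-.010)
go([*p,.225],81.9)
```

```text
[ 0.49752418 -0.13864253] [ 0.49611517 -0.14854276]
t4.62 pos [0.4812 0.1735 0.2308] xang 81.32 zax [-0.002  0.002 -1.   ] F [-0.4  0.2 -1.1] w 0.0656 q [ 0.23  0.32 -0.78  1.59  0.23  1.32 -0.74]
total rv [-0.002 -0.001 -0.01 ] shift cm (tool now) [-31.61   6.34   0.52] in target axes [-31.67   6.02   0.58] rows 6
-0.0 -0.0 -0.002 -5.27 1.06 0.09 ; -0.0 -0.0 -0.002 -5.27 1.05 0.09 ; -0.0 -0.0 -0.002 -5.27 1.04 0.09 ; -0.0 -0.0 -0.002 -5.27 1.03 0.09 ; -0.0 -0.0 -0.002 -5.28 1.02 0.09 ; -0.0 -0.0 -0.002 -5.28 1.01 0.1 ;
```

Emit:
{"api": "apply_moves", "payload": {
  "motion": "0 0 -0.002 -2 0.4 0 5.5; 0 0 -0.002 -3.5 0.7 0 5.5; 0 0 -0.002 -4.5 0.9 0.1 5.5; 0 0 -0.002 -4.5 0.9 0.1 5.5; 0 0 -0.002 -4.5 0.9 0.1 5.5; 0 0 0 -4.5 0.9 0.1 5.5; 0 0 0 -3.5 0.7 0.1 5.5; 0 0 0 -2 0.4 0 5.5; 0 0 0 -1 0.2 0 5.5; 0 0 0 0 0 0 5.5"
}}

```text
clock: 5.88
position: [0.4895, -0.1409, 0.2103]
tcp_rot: [-0.011, 0.754, 0.657, -0.008]
wrist_force: [-0.6, -0.2, -1.9]
grip_width: 0.0651
```

Run:
```python
from go import *
import cv2
p=car(0,.1045-.010)
go([*p,.120],81.9)
for n in("scene","side"):
    P=arm.camera_params(n);im,d=arm.camera(n);np.savez(n+"1.npz",im=im,d=d,**P)
    cv2.imwrite(f"pics/{n}1.png",cv2.resize(im[40:260,120:400],None,fx=2.7,fy=2.7)[:,:,::-1])
```

```text
t5.88 pos [ 0.4895 -0.1409  0.2103] xang 82.15 zax [-0.027  0.007 -1.   ] F [-0.6 -0.2 -1.9] w 0.0651 q [ 0.74  0.33 -0.64  1.61  0.2   1.3  -0.07]
total rv [-0.028 -0.003  0.004] shift cm (tool now) [-0.69  1.01  9.  ] in target axes [-0.66  0.76  9.03] rows 2
-0.014 -0.001 0.002 -0.35 0.51 4.5 ; -0.014 -0.001 0.002 -0.34 0.44 4.51 ;
```

View pics/side1.png

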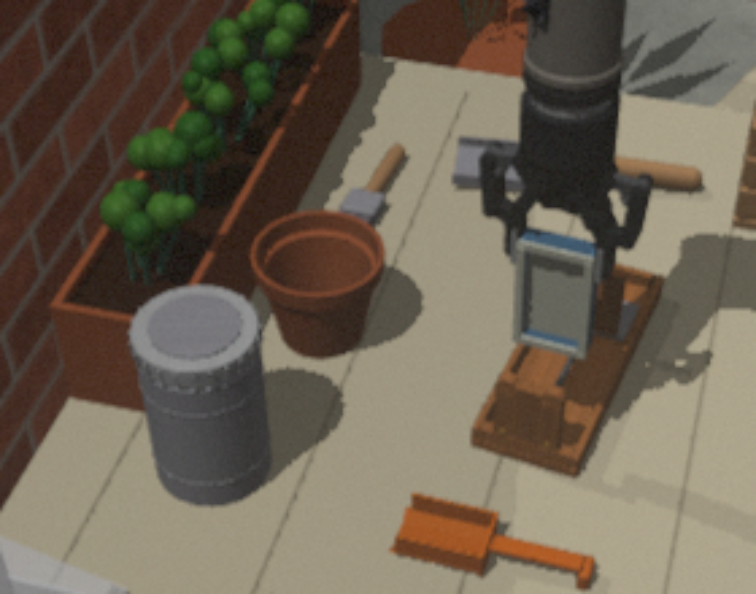

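View pics/scene1.png

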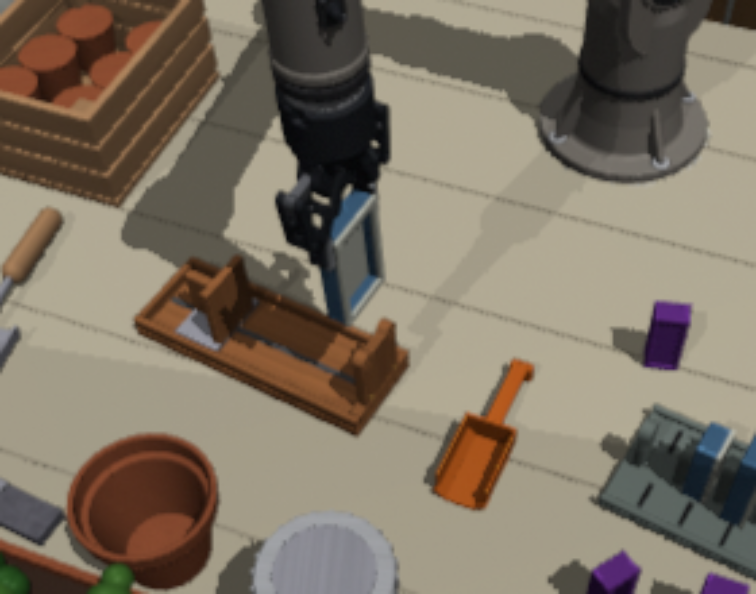

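Dish A hangs upright with its rim towards the wall (side crop (555,295)). Correct the small tilt and descend.

Emit:
{"api": "apply_moves", "payload": {
  "motion": "-0.014 0 0.002 -0.35 0.5 1.5 5.5; -0.014 0 0.002 -0.35 0.4 2.5 5.5; 0 0 0 0 0 2.5 5.5; 0 0 0 0 0 1.5 5.5; 0 0 0 0 0 0.5 5.5; 0 0 0 0 0 0 5.5; 0 0 0 0 0 0 5.5"
}}

```text
clock: 6.85
position: [0.5005, -0.1392, 0.1263]
tcp_rot: [0.001, 0.75, 0.662, 0.004]
wrist_force: [-0.5, -0.5, -1.3]
grip_width: 0.0654
```

Run:
```python
from go import *
p=car(0,.1045-.008)
go([*p,.0875],81.9)
```

```text
t6.85 pos [ 0.5005 -0.1392  0.1263] xang 82.83 zax [ 0.008  0.003 -1.   ] F [-0.5 -0.5 -1.3] w 0.0654 q [ 0.72  0.4  -0.62  1.74  0.25  1.08 -0.11]
total rv [ 0.007 -0.004  0.016] shift cm (tool now) [-0.8  -0.34  3.87] in target axes [-0.78 -0.3   3.88] rows 1
0.007 -0.004 0.016 -0.8 -0.34 3.87 ;
```

Emit:
{"api": "apply_moves", "payload": {
  "motion": "0.007 -0.004 0.016 -0.8 -0.3 0.2 5.5; 0 0 0 0 0 0 5.5; 0 0 0 0 0 1.5 5.5; 0 0 0 0 0 1.3 5.5; 0 0 0 0 0 0.3 5.5; 0 0 0 0 0 0 5.5"
}}

```text
clock: 7.6
position: [0.497, -0.1468, 0.0915]
tcp_rot: [0.0, 0.756, 0.655, 0.001]
wrist_force: [0.3, -0.3, -1.2]
grip_width: 0.0654
```

Run:
```python
from go import *
p=car(0,.1045-.008)
go([*p,.0865],81.9)
```

```text
t7.60 pos [ 0.497  -0.1468  0.0915] xang 81.84 zax [ 0.002  0.001 -1.   ] F [ 0.3 -0.3 -1.2] w 0.0654 q [ 0.71  0.44 -0.6   1.78  0.29  1.01 -0.14]
total rv [ 0.001 -0.001 -0.001] shift cm (tool now) [ 0.01 -0.06  0.5 ] in target axes [ 0.01 -0.06  0.5 ] rows 1
0.001 -0.001 -0.001 0.01 -0.06 0.5 ;
```

Emit:
{"api": "apply_moves", "payload": {
  "motion": "0 0 0 0 0 0.3 5.5; 0 0 0 0 0 0.15 5.5; 0 0 0 0.3 0 0 5.5; 0 0 0 0.3 0 0 5.5; 0 0 0 0 0 0 5.5"
}}

```text
clock: 8.22
position: [0.4989, -0.1402, 0.0876]
tcp_rot: [0.001, 0.755, 0.655, 0.002]
wrist_force: [-1.0, -0.1, -1.3]
grip_width: 0.0656
```

Run:
```python
from go import *
p=car(0,.1045)
go([*p,.0862],81.9)
```

```text
t8.22 pos [ 0.4989 -0.1402  0.0876] xang 81.87 zax [ 0.004  0.001 -1.   ] F [-1.  -0.1 -1.3] w 0.0656 q [ 0.7   0.44 -0.6   1.78  0.29  1.   -0.15]
total rv [ 0.004 -0.001 -0.   ] shift cm (tool now) [ 0.13 -0.15  0.14] in target axes [ 0.13 -0.15  0.14] rows 1
0.004 -0.001 -0.0 0.13 -0.15 0.14 ;
```

Emit:
{"api": "apply_moves", "payload": {
  "motion": "0.004 0 0 0.1 -0.15 0.05 5.5; 0 0 0 0.15 0 0 5.5; 0 0 0 0.15 0 0 5.5; 0 0 0 0 0 0 5.5"
}}

```text
clock: 8.72
position: [0.4974, -0.1382, 0.0872]
tcp_rot: [0.0, 0.756, 0.654, -0.001]
wrist_force: [0.7, -0.8, -1.5]
grip_width: 0.0652
```

Run:
```python
from go import *
p=car(0,.1045)
go([*p,.0862],81.9)
```

```text
t8.72 pos [ 0.4974 -0.1382  0.0872] xang 81.75 zax [-0.001 -0.002 -1.   ] F [ 0.7 -0.8 -1.5] w 0.0652 q [ 0.69  0.44 -0.6   1.79  0.29  1.   -0.16]
total rv [-0.001  0.002 -0.003] shift cm (tool now) [-0.04  0.02  0.1 ] in target axes [-0.04  0.02  0.1 ] rows 1
-0.001 0.002 -0.003 -0.04 0.02 0.1 ;
```

Emit:
{"api": "apply_moves", "payload": {
  "motion": "0 0 0 0.2 0 0 5.5; 0 0 0 0.2 0 0 5.5; 0 0 0 0 0 0.1 5.5; 0 0 0 0 0 0.1 5.5"
}}

```text
clock: 9.22
position: [0.4976, -0.1383, 0.0862]
tcp_rot: [0.002, 0.757, 0.654, -0.003]
wrist_force: [-4.3, -2.7, 8.6]
grip_width: 0.0653
```

Run:
```python
from go import *
p=car(0,.1045)
go([*p,.0862],81.9)
```

```text
t9.22 pos [ 0.4976 -0.1383  0.0862] xang 81.64 zax [-0.002 -0.008 -1.   ] F [-4.3 -2.7  8.6] w 0.0653 q [ 0.69  0.44 -0.6   1.79  0.3   1.   -0.17]
total rv [-0.001  0.008 -0.004] shift cm (tool now) [-0.04 -0.    0.01] in target axes [-0.04 -0.    0.  ] rows 1
-0.001 0.008 -0.004 -0.04 -0.0 0.01 ;
```

Contact with floor and wall is at the predicted position. Release and retreat up.

Emit:
{"api": "apply_moves", "payload": {
  "motion": "0 0 0 0 0 0 6.8; 0 0 0 0 0 0 7.5; 0 0 0 0 0 0 8.5; 0 0 0 0 0 0 8.5; 0 0 0 0 0 -1.5 8.5; 0 0 0 0 0 -3.5 8.5; 0 0 0 0 0 -4 8.5; 0 0 0 0 0 -3 8.5; 0 0 0 0 0 0 8.5"
}}

```text
clock: 10.35
position: [0.4999, -0.1326, 0.2139]
tcp_rot: [0.002, 0.755, 0.655, 0.001]
wrist_force: [0.2, -0.4, -0.6]
grip_width: 0.0853
```

Run:
```python
from go import *
import cv2
print("B");go([.4975-.0005,.2596-.0035,.21],81.2)
for n in("scene","side"):
    P=arm.camera_params(n);im,d=arm.camera(n);np.savez(n+"2.npz",im=im,d=d,**P)
    cv2.imwrite(f"pics/{n}2.png",cv2.resize(im[100:240,140:360],None,fx=3,fy=3)[:,:,::-1])
```

```text
B
t10.35 pos [ 0.4999 -0.1326  0.2139] xang 81.9 zax [ 0.004 -0.003 -1.   ] F [ 0.2 -0.4 -0.6] w 0.0853 q [ 0.73  0.31 -0.64  1.62  0.2   1.27 -0.09]
total rv [0.005 0.002 0.012] shift cm (tool now) [38.44 -5.77  0.29] in target axes [38.37 -6.24  0.39] rows 7
0.001 0.0 0.002 5.49 -0.82 0.04 ; 0.001 0.0 0.002 5.49 -0.83 0.04 ; 0.001 0.0 0.002 5.49 -0.84 0.04 ; 0.001 0.0 0.002 5.49 -0.85 0.05 ; 0.001 0.0 0.002 5.49 -0.86 0.05 ; 0.001 0.0 0.002 5.48 -0.87 0.05 ; 0.001 0.0 0.002 5.48 -0.88 0.05 ;
```

View pics/side2.png

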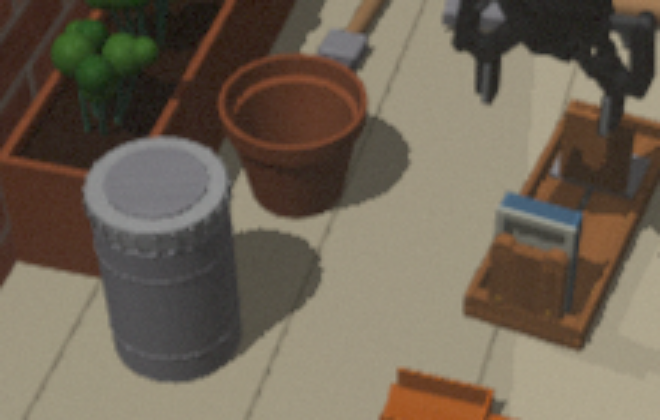

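View pics/scene2.png

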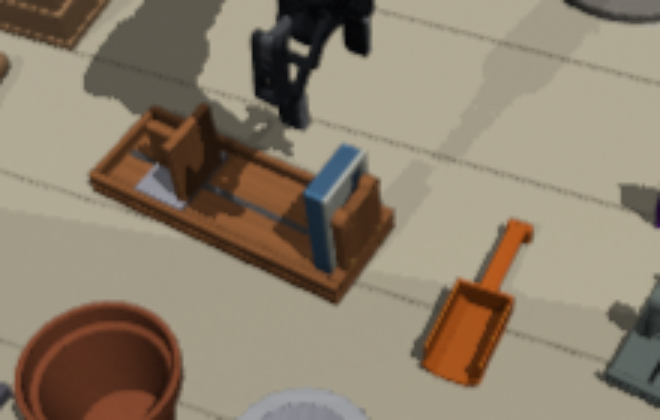

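Dish A stands upright against the wall (side crop (540,250), scene crop (335,210)). Move to B and verify A's pose from depth.

Emit:
{"api": "apply_moves", "payload": {
  "motion": "0 0 0.002 3 -0.5 0 8.5; 0 0 0.002 5 -0.8 0 8.5; 0 0 0.002 5.5 -0.85 0 8.5; 0 0 0.002 5.5 -0.85 0.05 8.5; 0 0 0.002 5.5 -0.85 0.05 8.5; 0 0 0 5 -0.8 0.05 8.5; 0 0 0 4 -0.6 0.05 8.5; 0 0 0 2.5 -0.4 0 8.5; 0 0 0 1 -0.2 0 8.5; 0 0 0 0 0 0 8.5"
}}

```text
clock: 11.7
position: [0.4867, 0.2468, 0.1926]
tcp_rot: [-0.007, 0.76, 0.649, -0.014]
wrist_force: [0.1, 0.4, -0.3]
grip_width: 0.0847
```

```bash
cat >> h.py <<'E'
def tops(n,i,zs=(.122,.112,.102,.092),ylim=(-.5,-.08)):
    im,d,P=cloud(n,i)
    hsv=cv2.cvtColor(im,cv2.COLOR_RGB2HSV)
    for z in zs:
        g=(np.abs(P[...,2]-z)<.0045)&(P[...,1]>ylim[0])&(P[...,1]<ylim[1])&(P[...,0]>.4)&(P[...,0]<.56)
        k,l,st,ce=cv2.connectedComponentsWithStats(g.astype(np.uint8),connectivity=4)
        for j in range(1,k):
            if st[j,4]>40:
                p=P[l==j]; c,s,a=cv2.minAreaRect(p[:,:2].astype(np.float32))
                th=np.radians(8.1);e=np.array(c)-[.4828,-.2421]
                print(n,z,ce[j].round(),st[j,4],"zmed %.4f"%np.median(p[:,2]),np.round(c,4),np.round(s,4),round(a,1),"car xy mm",round(1e3*(e@[np.cos(th),-np.sin(th)]),1),round(1e3*(e@[np.sin(th),np.cos(th)]),1))
E
python3 - <<'E'
from h import *
from go import *
for n in("scene","side"): tops(n,2)
go([.4975-.0005,.2596-.0035,.076],81.2)
E
```

```text
scene 0.122 [251. 157.] 198 zmed 0.1225 [ 0.4978 -0.1365] [0.026 0.067] 82.3 car xy mm 0.0 106.6
scene 0.102 [250. 171.] 46 zmed 0.1007 [ 0.5262 -0.13  ] [0.0164 0.0384] 30.2 car xy mm 27.2 117.1
scene 0.092 [202. 142.] 82 zmed 0.0941 [ 0.4754 -0.2961] [0.0121 0.0631] 82.8 car xy mm 0.2 -54.5
side 0.122 [319. 171.] 219 zmed 0.1223 [ 0.4989 -0.1347] [0.0259 0.0681] 82.4 car xy mm 0.8 108.6
side 0.092 [333. 139.] 46 zmed 0.0924 [ 0.4914 -0.2995] [0.0156 0.03  ] 82.1 car xy mm 16.6 -55.6
side 0.092 [317. 178.] 55 zmed 0.0925 [ 0.5012 -0.141 ] [0.009  0.0484] 82.9 car xy mm 4.0 102.7
side 0.092 [316. 186.] 100 zmed 0.0932 [ 0.5006 -0.1157] [0.0169 0.066 ] 86.9 car xy mm -0.2 127.7
t11.70 pos [0.4867 0.2468 0.1926] xang 81.0 zax [-0.03  -0.007 -1.   ] F [ 0.1  0.4 -0.3] w 0.0847 q [ 0.05  0.45 -0.76  1.54  0.3   1.31 -0.91]
total rv [-0.029  0.011 -0.004] shift cm (tool now) [ 1.21  1.21 11.62] in target axes [ 1.07  0.88 11.66] rows 2
-0.014 0.006 -0.002 0.6 0.6 5.81 ; -0.014 0.006 -0.002 0.57 0.52 5.82 ;
```

Emit:
{"api": "apply_moves", "payload": {
  "motion": "-0.015 0.006 -0.002 0.6 0.6 0.5 8.5; -0.014 0.005 -0.002 0.5 0.5 0.5 8.5; 0 0 0 0 0 0 8.5; 0 0 0 0 0 2 8.5; 0 0 0 0 0 2 8.5; 0 0 0 0 0 0.5 8.5; 0 0 0 0 0 0 8.5"
}}

```text
clock: 12.58
position: [0.503, 0.2498, 0.1357]
tcp_rot: [0.003, 0.762, 0.647, 0.0]
wrist_force: [-0.4, -0.1, 0.3]
grip_width: 0.0851
```

Run:
```python
from go import *
go([.4975-.0005,.2596-.0035,.076],81.2)
```

```text
t12.57 pos [0.503  0.2498 0.1357] xang 80.67 zax [ 0.005 -0.004 -1.   ] F [-0.4 -0.1  0.3] w 0.0851 q [ 0.02  0.51 -0.73  1.6   0.37  1.17 -0.95]
total rv [ 0.005  0.003 -0.009] shift cm (tool now) [ 0.54 -0.72  5.96] in target axes [ 0.53 -0.68  5.97] rows 2
0.003 0.002 -0.005 0.27 -0.36 2.98 ; 0.003 0.002 -0.005 0.27 -0.35 2.98 ;
```

Emit:
{"api": "apply_moves", "payload": {
  "motion": "0.005 0.003 -0.009 0.5 -0.7 0.2 8.5; 0 0 0 0 0 0.3 8.5; 0 0 0 0 0 2 8.5; 0 0 0 0 0 2 8.5; 0 0 0 0 0 0.7 8.5; 0 0 0 0 0 0 8.5; 0 0 0 0 0 0 8.5"
}}

```text
clock: 13.45
position: [0.4991, 0.2589, 0.0865]
tcp_rot: [0.001, 0.759, 0.651, 0.004]
wrist_force: [-0.0, -0.2, 0.1]
grip_width: 0.085
```

Run:
```python
from go import *
go([.4975-.0005,.2596-.0035,.076],81.2)
```

```text
t13.45 pos [0.4991 0.2589 0.0865] xang 81.27 zax [ 0.008  0.004 -1.   ] F [-0.  -0.2  0.1] w 0.085 q [-0.    0.56 -0.71  1.67  0.41  1.06 -0.99]
total rv [ 0.007 -0.005  0.001] shift cm (tool now) [-0.32 -0.17  1.05] in target axes [-0.31 -0.16  1.05] rows 1
0.007 -0.005 0.001 -0.32 -0.17 1.05 ;
```

Emit:
{"api": "apply_moves", "payload": {
  "motion": "0.007 -0.005 0 -0.3 -0.15 0.5 8.5; 0 0 0 0 0 0.5 8.5; 0 0 0 0 0 0 8.0; 0 0 0 0 0 0 7; 0 0 0 0 0 0 6; 0 0 0 0 0 0 5; 0 0 0 0 0 0 5; 0 0 0 0 0 0 5; 0 0 0 0 0 0 5"
}}

```text
clock: 14.58
position: [0.4977, 0.2567, 0.0773]
tcp_rot: [0.0, 0.759, 0.651, 0.001]
wrist_force: [0.3, 0.1, 1.4]
grip_width: 0.0553
```

Run:
```python
from go import *
go([.4975-.0005,.2596-.0035,.076],81.2)
```

```text
t14.57 pos [0.4977 0.2567 0.0773] xang 81.28 zax [ 0.002  0.001 -1.   ] F [0.3 0.1 1.4] w 0.0553 q [-0.01  0.57 -0.71  1.68  0.41  1.05 -1.  ]
total rv [ 0.001 -0.001  0.001] shift cm (tool now) [-0.07 -0.06  0.13] in target axes [-0.07 -0.06  0.13] rows 1
0.001 -0.001 0.001 -0.07 -0.06 0.13 ;
```

B is gripped at 55.3 mm. Lift.

Emit:
{"api": "apply_moves", "payload": {
  "motion": "0 0 0 0 0 -1 5; 0 0 0 0 0 -2.5 5; 0 0 0 0 0 -3.5 5; 0 0 0 0 0 -3.5 5; 0 0 0 0 0 -2.5 5; 0 0 0 0 0 -1 5; 0 0 0 0 0 0 5"
}}

```text
clock: 15.45
position: [0.4965, 0.2564, 0.222]
tcp_rot: [-0.001, 0.758, 0.652, 0.0]
wrist_force: [-0.4, 0.7, -1.6]
grip_width: 0.0556
```

Run:
```python
from go import *
y=.120-.024-.012-.003
p=car(0,y-.012)
go([*p,.215],81.9)
```

```text
t15.45 pos [0.4965 0.2564 0.222 ] xang 81.34 zax [-0.001  0.001 -1.   ] F [-0.4  0.7 -1.6] w 0.0556 q [ 0.04  0.43 -0.77  1.48  0.3   1.35 -0.91]
total rv [-0.001 -0.001 -0.01 ] shift cm (tool now) [-42.59   6.09   0.64] in target axes [-42.65   5.67   0.7 ] rows 8
-0.0 -0.0 -0.001 -5.32 0.76 0.08 ; -0.0 -0.0 -0.001 -5.32 0.75 0.08 ; -0.0 -0.0 -0.001 -5.33 0.75 0.08 ; -0.0 -0.0 -0.001 -5.33 0.74 0.08 ; -0.0 -0.0 -0.001 -5.33 0.73 0.08 ; -0.0 -0.0 -0.001 -5.33 0.73 0.08 ; -0.0 -0.0 -0.001 -5.33 0.72 0.09 ; -0.0 -0.0 -0.001 -5.33 0.72 0.09 ;
```

Emit:
{"api": "apply_moves", "payload": {
  "motion": "0 0 0 -2.5 0.4 -0.1 5; 0 0 0 -4 0.6 -0.1 5; 0 0 -0.002 -5.5 0.8 -0.1 5; 0 0 -0.002 -5.5 0.8 -0.1 5; 0 0 -0.002 -5.5 0.8 -0.1 5; 0 0 -0.002 -5.5 0.8 0 5; 0 0 0 -5.5 0.8 0 5; 0 0 0 -4.5 0.5 0 5; 0 0 0 -2.5 0.2 0 5; 0 0 0 -1 0.1 0 5"
}}

```text
clock: 16.7
position: [0.4845, -0.181, 0.2113]
tcp_rot: [-0.01, 0.754, 0.656, -0.008]
wrist_force: [-0.3, -0.0, -1.8]
grip_width: 0.0554
```

Emit:
{"api": "apply_moves", "payload": {
  "motion": "0 0 0 0 0 0 5"
}}

```text
clock: 16.82
position: [0.4839, -0.181, 0.2103]
tcp_rot: [-0.011, 0.755, 0.656, -0.008]
wrist_force: [0.3, -0.5, -1.4]
grip_width: 0.0555
```

Run:
```python
from go import *
y=.120-.024-.012-.003
p=car(0,y-.010)
go([*p,.0783],81.9)
```

```text
t16.82 pos [ 0.4839 -0.181   0.2103] xang 81.99 zax [-0.027  0.006 -1.   ] F [ 0.3 -0.5 -1.4] w 0.0555 q [ 0.81  0.34 -0.63  1.59  0.2   1.31  0.  ]
total rv [-0.028 -0.002  0.002] shift cm (tool now) [ 1.    1.12 13.17] in target axes [ 1.03  0.76 13.2 ] rows 3
-0.009 -0.001 0.001 0.33 0.37 4.39 ; -0.009 -0.001 0.001 0.34 0.33 4.39 ; -0.009 -0.001 0.001 0.34 0.29 4.4 ;
```

Emit:
{"api": "apply_moves", "payload": {
  "motion": "-0.014 0 0 0 0.4 0 5; -0.014 0 0 0 0.3 0 5; 0 0 0 0 0 0 5; 0 0 0 0 0 0 5"
}}

```text
clock: 17.32
position: [0.4921, -0.1761, 0.2102]
tcp_rot: [-0.001, 0.752, 0.659, 0.002]
wrist_force: [0.2, -0.0, -2.2]
grip_width: 0.0554
```

Run:
```python
from go import *
y=.120-.024-.012-.003
p=car(0,y-.010)
go([*p,.0783],81.9)
```

```text
t17.32 pos [ 0.4921 -0.1761  0.2102] xang 82.5 zax [ 0.003  0.004 -1.   ] F [ 0.2 -0.  -2.2] w 0.0554 q [ 0.81  0.33 -0.64  1.6   0.2   1.27  0.01]
total rv [ 0.002 -0.004  0.01 ] shift cm (tool now) [ 0.38 -0.02 13.19] in target axes [4.400e-01 1.000e-02 1.319e+01] rows 3
0.001 -0.001 0.003 0.13 -0.01 4.4 ; 0.001 -0.001 0.003 0.13 -0.0 4.4 ; 0.001 -0.001 0.003 0.14 0.0 4.4 ;
```

Emit:
{"api": "apply_moves", "payload": {
  "motion": "0 0 0.01 0 0 1 5; 0 0 0 0 0 2.5 5; 0 0 0 0 0 2.5 5; 0 0 0 0 0 1 5; 0 0 0 0 0 0 5; 0 0 0 0 0 0 5"
}}

```text
clock: 18.08
position: [0.4928, -0.1758, 0.1377]
tcp_rot: [-0.0, 0.756, 0.655, 0.003]
wrist_force: [-0.1, -0.0, -1.9]
grip_width: 0.0555
```

Run:
```python
from go import *
y=.120-.024-.012-.003
p=car(0,y-.010)
go([*p,.0783],81.9)
```

```text
t18.07 pos [ 0.4928 -0.1758  0.1377] xang 81.84 zax [ 0.004  0.004 -1.   ] F [-0.1 -0.  -1.9] w 0.0555 q [ 0.79  0.39 -0.62  1.71  0.25  1.11 -0.05]
total rv [ 0.004 -0.004 -0.001] shift cm (tool now) [ 0.37 -0.08  5.94] in target axes [ 0.39 -0.06  5.94] rows 1
0.004 -0.004 -0.001 0.37 -0.08 5.94 ;
```

Clean descent. Continue.

Emit:
{"api": "apply_moves", "payload": {
  "motion": "0.004 -0.004 0 0 0 1 5; 0 0 0 0 0 2.2 5; 0 0 0 0 0 1.5 5; 0 0 0 0 0 0.4 5; 0 0 0 0 0 0 5; 0 0 0 0 0 0 5"
}}

```text
clock: 18.82
position: [0.4959, -0.1765, 0.0873]
tcp_rot: [0.003, 0.756, 0.655, 0.001]
wrist_force: [1.0, 0.2, -1.2]
grip_width: 0.0556
```

Run:
```python
from go import *
y=.120-.024-.012-.003
p=car(0,y)
go([*p,.0773],81.9)
```

```text
t18.82 pos [ 0.4959 -0.1765  0.0873] xang 81.81 zax [ 0.006 -0.003 -1.   ] F [ 1.   0.2 -1.2] w 0.0556 q [ 0.76  0.46 -0.59  1.77  0.3   1.   -0.09]
total rv [ 0.006  0.002 -0.002] shift cm (tool now) [ 1.42 -0.38  1.  ] in target axes [ 1.42 -0.37  1.  ] rows 1
0.006 0.002 -0.002 1.42 -0.38 1.0 ;
```

Emit:
{"api": "apply_moves", "payload": {
  "motion": "0.006 0.002 0 0.5 -0.35 0.4 5; 0 0 0 0.3 0 0.4 5; 0 0 0 0 0 0 5; 0 0 0 0 0 0 5"
}}

```text
clock: 19.32
position: [0.4943, -0.1674, 0.0799]
tcp_rot: [0.001, 0.756, 0.655, 0.0]
wrist_force: [0.5, -0.3, -2.5]
grip_width: 0.0557
```

Run:
```python
from go import *
y=.120-.024-.012-.003
p=car(0,y)
go([*p,.0773],81.9)
```

```text
t19.32 pos [ 0.4943 -0.1674  0.0799] xang 81.83 zax [ 0.002 -0.    -1.   ] F [ 0.5 -0.3 -2.5] w 0.0557 q [ 0.74  0.46 -0.59  1.78  0.3   0.99 -0.11]
total rv [ 0.002  0.    -0.001] shift cm (tool now) [ 0.55 -0.09  0.26] in target axes [ 0.55 -0.08  0.26] rows 1
0.002 0.0 -0.001 0.55 -0.09 0.26 ;
```

Emit:
{"api": "apply_moves", "payload": {
  "motion": "0.002 0 0 0.2 -0.1 0.15 5; 0 0 0 0.2 0 0.05 5; 0 0 0 0.15 0 0 5; 0 0 0 0 0 0 5"
}}

```text
clock: 19.82
position: [0.4941, -0.1622, 0.0778]
tcp_rot: [0.0, 0.756, 0.655, -0.0]
wrist_force: [-0.8, 0.2, -1.5]
grip_width: 0.0558
```

Run:
```python
from go import *
y=.120-.024-.012-.003
p=car(0,y)
go([*p,.0773],81.9)
```

```text
t19.82 pos [ 0.4941 -0.1622  0.0778] xang 81.8 zax [-0.    -0.001 -1.   ] F [-0.8  0.2 -1.5] w 0.0558 q [ 0.74  0.46 -0.59  1.79  0.3   0.99 -0.12]
total rv [-0.     0.001 -0.002] shift cm (tool now) [0.03 0.01 0.05] in target axes [0.03 0.01 0.05] rows 1
-0.0 0.001 -0.002 0.03 0.01 0.05 ;
```

Emit:
{"api": "apply_moves", "payload": {
  "motion": "0 0 0 0.1 0 0 5; 0 0 0 0.1 0 0 5; 0 0 0 0 0 0.1 5; 0 0 0 0 0 0.1 5; 0 0 0 0 0 0 5"
}}

```text
clock: 20.45
position: [0.4942, -0.1621, 0.0774]
tcp_rot: [0.001, 0.756, 0.654, -0.002]
wrist_force: [0.1, -0.8, -1.9]
grip_width: 0.0554
```

Run:
```python
from go import *
y=.120-.024-.012-.003
p=car(0,y)
go([*p,.0773],81.9)
```

```text
t20.45 pos [ 0.4942 -0.1621  0.0774] xang 81.72 zax [-0.001 -0.004 -1.   ] F [ 0.1 -0.8 -1.9] w 0.0554 q [ 0.73  0.46 -0.59  1.79  0.31  0.99 -0.13]
total rv [ 0.     0.004 -0.003] shift cm (tool now) [ 0.02 -0.01  0.01] in target axes [ 0.02 -0.01  0.01] rows 1
0.0 0.004 -0.003 0.02 -0.01 0.01 ;
```

Emit:
{"api": "apply_moves", "payload": {
  "motion": "0 0.004 0 0 0 0.15 5; 0 0 0 0 0 0.15 5; 0 0 0 0 0 0 5"
}}

```text
clock: 20.82
position: [0.4944, -0.1621, 0.0774]
tcp_rot: [0.001, 0.756, 0.654, -0.001]
wrist_force: [0.4, -1.1, -3.0]
grip_width: 0.0553
```

Emit:
{"api": "apply_moves", "payload": {
  "motion": "0 0 0 0 0 0.3 5; 0 0 0 0 0 0.3 5"
}}

```text
clock: 21.08
position: [0.4946, -0.1622, 0.0772]
tcp_rot: [0.002, 0.756, 0.654, -0.002]
wrist_force: [-9.3, 0.4, 22.8]
grip_width: 0.0553
```

Firm on the floor (22.8 N). Ease off, release and rise.

Emit:
{"api": "apply_moves", "payload": {
  "motion": "0 0 0 0 0 0 5; 0 0 0 0 0 0 5.8; 0 0 0 0 0 0 6.5; 0 0 0 0 0 0 7; 0 0 0 0 0 0 7; 0 0 0 0 0 -1.5 7; 0 0 0 0 0 -3.5 7; 0 0 0 0 0 -4 7; 0 0 0 0 0 -4 8.5; 0 0 0 0 0 0 8.5"
}}

```text
clock: 22.32
position: [0.4966, -0.1593, 0.2145]
tcp_rot: [0.002, 0.755, 0.655, 0.001]
wrist_force: [0.5, 0.6, -0.6]
grip_width: 0.0851
```

Run:
```python
from go import *
from h import *
for n in("scene","side"):
    P=arm.camera_params(n);im,d=arm.camera(n);np.savez(n+"3.npz",im=im,d=d,**P)
    cv2.imwrite(f"pics/{n}3.png",cv2.resize(im[100:240,140:360],None,fx=3,fy=3)[:,:,::-1])
    tops(n,3)
print("C");go([.5047-.0005,.3035-.0035,.20],81.2)
```

```text
scene 0.122 [252. 157.] 199 zmed 0.1223 [ 0.4988 -0.1348] [0.0245 0.0653] 81.4 car xy mm 0.7 108.5
scene 0.112 [243. 156.] 120 zmed 0.1124 [ 0.4953 -0.1617] [0.0211 0.0562] 83.2 car xy mm 1.0 81.4
scene 0.102 [250. 171.] 43 zmed 0.1002 [ 0.5273 -0.1298] [0.0156 0.0388] 24.4 car xy mm 28.2 117.4
scene 0.092 [202. 142.] 73 zmed 0.0934 [ 0.4757 -0.2968] [0.0123 0.064 ] 83.5 car xy mm 0.6 -55.2
scene 0.092 [260. 165.] 50 zmed 0.0945 [ 0.4911 -0.1149] [0.0125 0.0428] 77.6 car xy mm -9.7 127.1
scene 0.092 [248. 172.] 45 zmed 0.0920 [ 0.5267 -0.1378] [0.02   0.0545] 9.8 car xy mm 28.8 109.4
side 0.122 [319. 172.] 221 zmed 0.1220 [ 0.4993 -0.1347] [0.0304 0.0673] 82.3 car xy mm 1.2 108.7
side 0.112 [323. 166.] 89 zmed 0.1124 [ 0.494  -0.1633] [0.0176 0.057 ] 84.8 car xy mm 0.0 79.6
side 0.092 [339. 140.] 94 zmed 0.0929 [ 0.4749 -0.2958] [0.0153 0.0631] 81.9 car xy mm -0.3 -54.3
side 0.092 [318. 179.] 56 zmed 0.0925 [ 0.5013 -0.1345] [0.0157 0.0496] 84.1 car xy mm 3.1 109.1
side 0.092 [316. 186.] 92 zmed 0.0933 [ 0.5003 -0.1149] [0.0176 0.0653] 87.6 car xy mm -0.6 128.4
C
t22.43 pos [ 0.4941 -0.1592  0.2108] xang 81.86 zax [-0.003 -0.    -1.   ] F [-0.2 -0.3 -0.4] w 0.0853 q [ 0.78  0.33 -0.64  1.61  0.2   1.28 -0.04]
total rv [-0.003  0.001  0.011] shift cm (tool now) [45.6  -5.5   1.07] in target axes [45.53 -6.03  1.08] rows 8
-0.0 0.0 0.001 5.7 -0.69 0.13 ; -0.0 0.0 0.001 5.7 -0.7 0.13 ; -0.0 0.0 0.001 5.7 -0.7 0.13 ; -0.0 0.0 0.001 5.7 -0.71 0.13 ; -0.0 0.0 0.001 5.7 -0.72 0.13 ; -0.0 0.0 0.001 5.69 -0.73 0.13 ; -0.0 0.0 0.001 5.69 -0.74 0.13 ; -0.0 0.0 0.001 5.69 -0.74 0.14 ;
```

View pics/scene3.png

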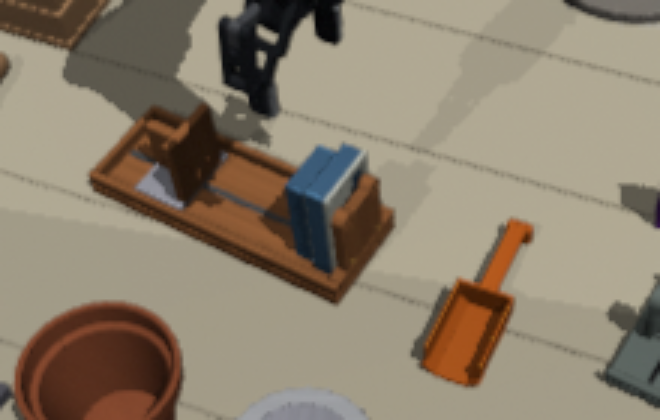

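View pics/side3.png

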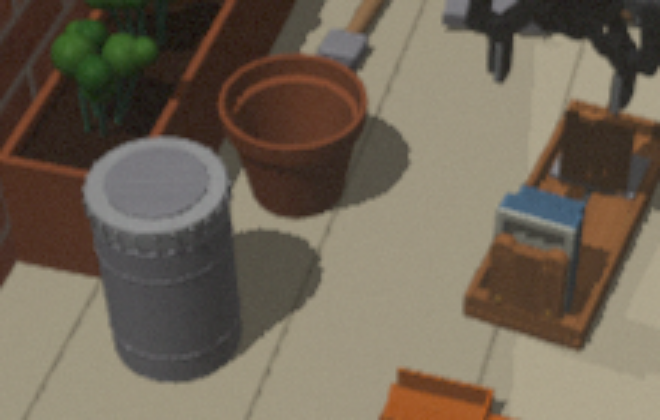

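A and B stand together, upright (scene crop (325,205)). Next is C, the only dish with its top at 0.102 m and 46 mm wide, at the +y end of the rack.

Emit:
{"api": "apply_moves", "payload": {
  "motion": "0 0 0.001 3 -0.4 -0.1 8.5; 0 0 0.002 5 -0.6 -0.1 8.5; 0 0 0.002 5.8 -0.7 -0.1 8.5; 0 0 0.002 5.8 -0.7 -0.1 8.5; 0 0 0.002 5.8 -0.7 0 8.5; 0 0 0 5.8 -0.7 0 8.5; 0 0 0 5.6 -0.7 0 8.5; 0 0 0 4.5 -0.6 0 8.5; 0 0 0 3 -0.4 0 8.5; 0 0 0 1.3 -0.2 0 8.5"
}}

```text
clock: 23.68
position: [0.4997, 0.3063, 0.1996]
tcp_rot: [-0.007, 0.761, 0.648, -0.013]
wrist_force: [-0.8, 0.1, 0.2]
grip_width: 0.0851
```

Emit:
{"api": "apply_moves", "payload": {
  "motion": "0 0 0 0 0 0 8.5; 0 0 0 0 0 0 8.5"
}}

```text
clock: 23.92
position: [0.4993, 0.3044, 0.1981]
tcp_rot: [-0.006, 0.761, 0.648, -0.015]
wrist_force: [-0.3, 0.1, -0.3]
grip_width: 0.0849
```

```bash
python3 go.py .5042 .3 .067 81.2
```

```text
t23.93 pos [0.4993 0.3044 0.1981] xang 80.81 zax [-0.031 -0.01  -0.999] F [-0.3  0.1 -0.3] w 0.0849 q [-0.08  0.53 -0.76  1.41  0.35  1.37 -1.01]
total rv [-0.029  0.015 -0.007] shift cm (tool now) [-0.16  0.93 13.09] in target axes [-0.36  0.55 13.11] rows 3
-0.01 0.005 -0.002 -0.05 0.31 4.36 ; -0.01 0.005 -0.002 -0.08 0.27 4.37 ; -0.01 0.005 -0.002 -0.1 0.23 4.37 ;
```

Emit:
{"api": "apply_moves", "payload": {
  "motion": "-0.014 0.007 -0.003 0 0 0.2 7.5; -0.014 0.007 -0.003 0 0.1 0.2 7.5; 0 0 0 0 0 0 7.5; 0 0 0 0 0 2 7.5; 0 0 0 0 0 3 7.5; 0 0 0 0 0 1.5 7.5; 0 0 0 0 0 0.5 7.5; 0 0 0 0 0 0 7.5; 0 0 0 0 0 0 7.5"
}}

```text
clock: 25.05
position: [0.5044, 0.2999, 0.1253]
tcp_rot: [0.003, 0.762, 0.647, 0.003]
wrist_force: [0.2, 0.5, -0.3]
grip_width: 0.0749
```

```bash
python3 go.py .5042 .3 .067 81.2
```

```text
t25.05 pos [0.5044 0.2999 0.1253] xang 80.7 zax [ 0.008 -0.    -1.   ] F [ 0.2  0.5 -0.3] w 0.0749 q [-0.07  0.56 -0.73  1.55  0.4   1.18 -1.05]
total rv [ 0.008 -0.001 -0.009] shift cm (tool now) [ 0.   -0.07  5.83] in target axes [ 0.01 -0.02  5.83] rows 1
0.008 -0.001 -0.009 0.0 -0.07 5.83 ;
```

Emit:
{"api": "apply_moves", "payload": {
  "motion": "0.008 0 -0.009 0 0 1 7.5; 0 0 0 0 0 2 7.5; 0 0 0 0 0 2 7.5; 0 0 0 0 0 0.7 7.5; 0 0 0 0 0 0 7.5; 0 0 0 0 0 0 7.5"
}}

```text
clock: 25.8
position: [0.5068, 0.3014, 0.0685]
tcp_rot: [-0.0, 0.759, 0.651, 0.003]
wrist_force: [0.6, -0.4, -0.3]
grip_width: 0.0752
```

```bash
python3 go.py .5042 .3 .067 81.2
```

```text
t25.80 pos [0.5068 0.3014 0.0685] xang 81.25 zax [ 0.004  0.005 -1.   ] F [ 0.6 -0.4 -0.3] w 0.0752 q [-0.09  0.63 -0.71  1.6   0.45  1.07 -1.07]
total rv [ 0.003 -0.005  0.001] shift cm (tool now) [-0.18 -0.24  0.15] in target axes [-0.18 -0.24  0.15] rows 1
0.003 -0.005 0.001 -0.18 -0.24 0.15 ;
```

Emit:
{"api": "apply_moves", "payload": {
  "motion": "0.003 -0.005 0 -0.2 -0.25 0.15 7.5; 0 0 0 0 0 0 7; 0 0 0 0 0 0 6; 0 0 0 0 0 0 5; 0 0 0 0 0 0 4; 0 0 0 0 0 0 4; 0 0 0 0 0 0 4; 0 0 0 0 0 0 4"
}}

```text
clock: 26.8
position: [0.5046, 0.3007, 0.0689]
tcp_rot: [0.0, 0.759, 0.651, 0.001]
wrist_force: [0.2, -0.9, 1.3]
grip_width: 0.0456
```

```bash
python3 go.py .5042 .3 .067 81.2
```

```text
t26.80 pos [0.5046 0.3007 0.0689] xang 81.27 zax [ 0.003  0.001 -1.   ] F [ 0.2 -0.9  1.3] w 0.0456 q [-0.09  0.63 -0.71  1.6   0.45  1.07 -1.07]
total rv [ 0.002 -0.002  0.001] shift cm (tool now) [-0.07 -0.03  0.19] in target axes [-0.07 -0.03  0.19] rows 1
0.002 -0.002 0.001 -0.07 -0.03 0.19 ;
```

C is gripped at 45.6 mm. Lift.

Emit:
{"api": "apply_moves", "payload": {
  "motion": "0 0 0 0 0 -1 4; 0 0 0 0 0 -2.5 4; 0 0 0 0 0 -3.5 4; 0 0 0 0 0 -3.5 4; 0 0 0 0 0 -2.5 4; 0 0 0 0 0 -1.5 4; 0 0 0 0 0 0 4; 0 0 0 0 0 0 4"
}}

```text
clock: 27.8
position: [0.503, 0.2987, 0.2175]
tcp_rot: [0.0, 0.759, 0.651, -0.001]
wrist_force: [-0.3, -0.5, -1.6]
grip_width: 0.0455
```

Run:
```python
from go import *
y=.120-.048-.012-.003
p=car(0,y-.013)
go([*p,.215],81.9)
```

```text
t27.80 pos [0.503  0.2987 0.2175] xang 81.29 zax [-0.002 -0.002 -1.   ] F [-0.3 -0.5 -1.6] w 0.0455 q [-0.06  0.5  -0.77  1.41  0.34  1.37 -0.98]
total rv [-0.001  0.002 -0.011] shift cm (tool now) [-49.37   6.15   0.35] in target axes [-49.43   5.62   0.25] rows 9
-0.0 0.0 -0.001 -5.49 0.68 0.04 ; -0.0 0.0 -0.001 -5.49 0.68 0.04 ; -0.0 0.0 -0.001 -5.49 0.67 0.04 ; -0.0 0.0 -0.001 -5.49 0.66 0.04 ; -0.0 0.0 -0.001 -5.49 0.66 0.03 ; -0.0 0.0 -0.001 -5.49 0.65 0.03 ; -0.0 0.0 -0.001 -5.49 0.64 0.03 ; -0.0 0.0 -0.001 -5.49 0.64 0.03 ; -0.0 0.0 -0.001 -5.49 0.63 0.03 ;
```

Emit:
{"api": "apply_moves", "payload": {
  "motion": "0 0 0 -2.5 0.4 -0.1 4; 0 0 0 -4 0.6 -0.1 4; 0 0 -0.002 -5.8 0.8 -0.1 4; 0 0 -0.002 -5.8 0.8 -0.1 4; 0 0 -0.002 -5.8 0.8 -0.1 4; 0 0 -0.002 -5.8 0.8 0 4; 0 0 0 -5.8 0.8 0 4; 0 0 0 -5.5 0.6 0 4; 0 0 0 -4 0.4 0 4; 0 0 0 -2.5 0.2 0 4"
}}

```text
clock: 29.05
position: [0.4878, -0.1945, 0.2091]
tcp_rot: [-0.008, 0.754, 0.657, -0.009]
wrist_force: [0.2, 0.8, -0.7]
grip_width: 0.0453
```

Emit:
{"api": "apply_moves", "payload": {
  "motion": "-0.009 0 0 -0.5 0.2 0 4; -0.009 0 0 0 0.3 0 4; -0.009 0 0 0 0 0 4; 0 0 0 0 0 0 4"
}}

```text
clock: 29.55
position: [0.4909, -0.1977, 0.2063]
tcp_rot: [-0.001, 0.753, 0.657, -0.0]
wrist_force: [0.1, 0.0, -1.7]
grip_width: 0.0455
```

Run:
```python
from go import *
y=.120-.048-.012-.003
p=car(0,y-.012)
go([*p,.070],81.9)
```

```text
t29.55 pos [ 0.4909 -0.1977  0.2063] xang 82.21 zax [-0.001  0.001 -1.   ] F [ 0.1  0.  -1.7] w 0.0455 q [ 0.84  0.35 -0.65  1.59  0.22  1.28  0.02]
total rv [-0.001 -0.001  0.005] shift cm (tool now) [-1.000e-02 -1.600e-01  1.363e+01] in target axes [-1.000e-02 -1.800e-01  1.363e+01] rows 3
-0.0 -0.0 0.002 -0.0 -0.05 4.54 ; -0.0 -0.0 0.002 -0.0 -0.05 4.54 ; -0.0 -0.0 0.002 -0.0 -0.06 4.54 ;
```

Emit:
{"api": "apply_moves", "payload": {
  "motion": "0 0 0.005 0 -0.1 1 4; 0 0 0 0 0 2.5 4; 0 0 0 0 0 2.5 4; 0 0 0 0 0 1 4; 0 0 0 0 0 0 4; 0 0 0 0 0 0 4"
}}

```text
clock: 30.3
position: [0.4909, -0.1942, 0.1345]
tcp_rot: [0.0, 0.754, 0.657, 0.0]
wrist_force: [0.9, -0.1, -0.4]
grip_width: 0.0454
```

Run:
```python
from go import *
y=.120-.048-.012-.003
p=car(0,y-.012)
go([*p,.070],81.9)
```

```text
t30.30 pos [ 0.4909 -0.1942  0.1345] xang 82.2 zax [ 0.001  0.    -1.   ] F [ 0.9 -0.1 -0.4] w 0.0454 q [ 0.82  0.41 -0.63  1.7   0.27  1.12 -0.02]
total rv [ 0.001 -0.001  0.005] shift cm (tool now) [-0.36 -0.14  6.45] in target axes [-0.36 -0.13  6.45] rows 2
0.0 -0.0 0.003 -0.18 -0.07 3.22 ; 0.0 -0.0 0.003 -0.18 -0.07 3.22 ;
```

Emit:
{"api": "apply_moves", "payload": {
  "motion": "0 0 0.005 -0.3 -0.1 1 4; 0 0 0 0 0 2.2 4; 0 0 0 0 0 1.7 4; 0 0 0 0 0 0.6 4; 0 0 0 0 0 0 4; 0 0 0 0 0 0 4"
}}

```text
clock: 31.05
position: [0.4919, -0.199, 0.0796]
tcp_rot: [0.003, 0.756, 0.655, 0.002]
wrist_force: [0.4, -0.6, -1.9]
grip_width: 0.0454
```

Run:
```python
from go import *
y=.120-.048-.012-.003
p=car(0,y)
go([*p,.0689],81.9)
```

```text
t31.05 pos [ 0.4919 -0.199   0.0796] xang 81.8 zax [ 0.007 -0.003 -1.   ] F [ 0.4 -0.6 -1.9] w 0.0454 q [ 0.81  0.48 -0.6   1.76  0.32  0.99 -0.06]
total rv [ 0.007  0.002 -0.002] shift cm (tool now) [ 1.31 -0.3   1.07] in target axes [ 1.31 -0.29  1.07] rows 1
0.007 0.002 -0.002 1.31 -0.3 1.07 ;
```

Emit:
{"api": "apply_moves", "payload": {
  "motion": "0.007 0.002 0 0.4 -0.3 0.4 4; 0 0 0 0.3 0 0.4 4; 0 0 0 0 0 0 4; 0 0 0 0 0 0 4"
}}

```text
clock: 31.55
position: [0.4909, -0.191, 0.0722]
tcp_rot: [0.001, 0.756, 0.655, 0.001]
wrist_force: [0.0, -0.0, -2.3]
grip_width: 0.0458
```

Run:
```python
from go import *
y=.120-.048-.012-.003
p=car(0,y)
go([*p,.0689],81.9)
```

```text
t31.55 pos [ 0.4909 -0.191   0.0722] xang 81.83 zax [ 0.002 -0.    -1.   ] F [ 0.  -0.  -2.3] w 0.0458 q [ 0.79  0.48 -0.6   1.78  0.32  0.98 -0.08]
total rv [ 0.002  0.    -0.001] shift cm (tool now) [ 0.53 -0.08  0.33] in target axes [ 0.53 -0.08  0.33] rows 1
0.002 0.0 -0.001 0.53 -0.08 0.33 ;
```

Emit:
{"api": "apply_moves", "payload": {
  "motion": "0.002 0 0 0.2 -0.1 0.2 4; 0 0 0 0.2 0 0.05 4; 0 0 0 0.15 0 0 4; 0 0 0 0.1 0 0 4; 0 0 0 0 0 0 4"
}}

```text
clock: 32.17
position: [0.4906, -0.1861, 0.0698]
tcp_rot: [0.001, 0.756, 0.654, -0.001]
wrist_force: [-0.1, -0.2, -2.1]
grip_width: 0.0454
```

Run:
```python
from go import *
y=.120-.048-.012-.003
p=car(0,y)
go([*p,.0689],81.9)
```

```text
t32.17 pos [ 0.4906 -0.1861  0.0698] xang 81.74 zax [-0.    -0.003 -1.   ] F [-0.1 -0.2 -2.1] w 0.0454 q [ 0.78  0.48 -0.6   1.78  0.32  0.98 -0.09]
total rv [ 0.     0.003 -0.003] shift cm (tool now) [0.05 0.01 0.08] in target axes [0.05 0.01 0.09] rows 1
0.0 0.003 -0.003 0.05 0.01 0.08 ;
```

Emit:
{"api": "apply_moves", "payload": {
  "motion": "0 0.003 0 0.1 0 0.15 4; 0 0 0 0 0 0.2 4; 0 0 0 0 0 0.2 4"
}}

```text
clock: 32.55
position: [0.4909, -0.1861, 0.0688]
tcp_rot: [0.001, 0.756, 0.654, -0.001]
wrist_force: [-4.7, -0.8, 11.0]
grip_width: 0.0452
```

Set down (11 N). Release and rise.

Emit:
{"api": "apply_moves", "payload": {
  "motion": "0 0 0 0 0 0 4; 0 0 0 0 0 0 4.8; 0 0 0 0 0 0 5.5; 0 0 0 0 0 0 6.5; 0 0 0 0 0 0 6.5; 0 0 0 0 0 -1.5 6.5; 0 0 0 0 0 -3.5 6.5; 0 0 0 0 0 -4 6.5; 0 0 0 0 0 -4 6.5; 0 0 0 0 0 0 6.5"
}}

```text
clock: 33.8
position: [0.4928, -0.1835, 0.207]
tcp_rot: [0.002, 0.756, 0.655, 0.001]
wrist_force: [0.4, -1.0, -0.7]
grip_width: 0.0651
```

Run:
```python
from go import *
from h import *
for n in("scene","side"):
    P=arm.camera_params(n);im,d=arm.camera(n);np.savez(n+"4.npz",im=im,d=d,**P)
    tops(n,4)
    tops(n,4,(.092,),(.1,.3))
a=cv2.resize(np.load("scene4.npz")["im"][100:280,160:440],None,fx=2.8,fy=2.8)
cv2.imwrite("pics/scene4.png",a[:,:,::-1])
print("D");go([.4943-.0005,.2183-.0035,.19],81.2)
```

```text
scene 0.122 [252. 157.] 200 zmed 0.1224 [ 0.4988 -0.1346] [0.0257 0.0652] 82.5 car xy mm 0.7 108.7
scene 0.112 [243. 156.] 122 zmed 0.1125 [ 0.4947 -0.1617] [0.0201 0.0566] 84.1 car xy mm 0.4 81.3
scene 0.102 [236. 155.] 95 zmed 0.1024 [ 0.4909 -0.185 ] [0.0183 0.0462] 81.2 car xy mm -0.1 57.7
scene 0.092 [202. 142.] 80 zmed 0.0934 [ 0.4741 -0.2967] [0.0119 0.0653] 81.7 car xy mm -0.9 -55.3
scene 0.092 [260. 166.] 46 zmed 0.0944 [ 0.4918 -0.115 ] [0.0133 0.0439] 79.6 car xy mm -9.0 127.1
scene 0.092 [385. 203.] 130 zmed 0.0928 [0.4939 0.2185] [0.0238 0.0386] 81.7 car xy mm -53.9 457.5
side 0.122 [319. 172.] 219 zmed 0.1221 [ 0.4991 -0.1339] [0.0282 0.0671] 81.7 car xy mm 0.9 109.4
side 0.112 [323. 166.] 87 zmed 0.1125 [ 0.4945 -0.1627] [0.0167 0.0553] 78.7 car xy mm 0.4 80.2
side 0.102 [326. 163.] 68 zmed 0.1024 [ 0.4902 -0.1889] [0.0189 0.0459] 81.5 car xy mm -0.2 53.7
side 0.092 [340. 140.] 90 zmed 0.0935 [ 0.4745 -0.2951] [0.0158 0.0628] 83.3 car xy mm -0.7 -53.6
side 0.092 [317. 178.] 54 zmed 0.0925 [ 0.5015 -0.139 ] [0.0069 0.0487] 81.8 car xy mm 4.0 104.7
side 0.092 [317. 186.] 99 zmed 0.0931 [ 0.5003 -0.1175] [0.0181 0.0648] 82.7 car xy mm -0.2 125.9
side 0.092 [285. 300.] 196 zmed 0.0923 [0.4947 0.2188] [0.0269 0.0376] 79.4 car xy mm -53.2 458.0
D
t33.90 pos [ 0.4903 -0.1832  0.2033] xang 81.84 zax [-0.002  0.001 -1.   ] F [ 0.5  0.1 -0.4] w 0.0654 q [ 0.83  0.34 -0.66  1.61  0.22  1.27 -0.01]
total rv [-0.002 -0.001  0.011] shift cm (tool now) [39.45 -5.3   1.38] in target axes [39.39 -5.74  1.33] rows 7
-0.0 -0.0 0.002 5.64 -0.76 0.2 ; -0.0 -0.0 0.002 5.63 -0.77 0.2 ; -0.0 -0.0 0.002 5.63 -0.77 0.2 ; -0.0 -0.0 0.002 5.63 -0.78 0.19 ; -0.0 -0.0 0.002 5.63 -0.79 0.19 ; -0.0 -0.0 0.002 5.63 -0.8 0.19 ; -0.0 -0.0 0.002 5.63 -0.81 0.19 ;
```

View pics/scene4.png

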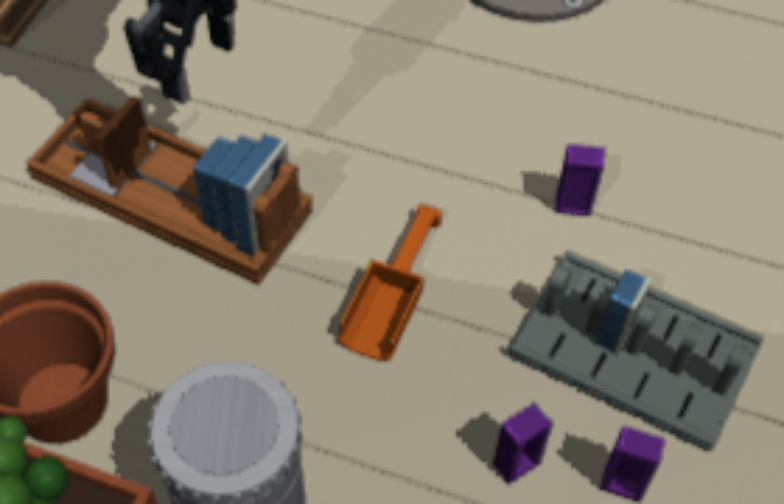

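A, B and C form a tight row (240,195). The blue D is in the rack at crop (623,310). The three purple look-alikes, at (580,180), (522,443) and (633,463), are outside the rack, so the blue one, 36 mm wide with its top at 0.092 m, is the one meant.

Emit:
{"api": "apply_moves", "payload": {
  "motion": "0 0 0.001 2.5 -0.4 -0.1 6.5; 0 0 0.002 4.5 -0.6 -0.1 6.5; 0 0 0.002 5.5 -0.8 -0.1 6.5; 0 0 0.002 5.5 -0.8 0 6.5; 0 0 0.002 5.5 -0.8 0 6.5; 0 0 0 5.5 -0.8 0 6.5; 0 0 0 4.5 -0.7 0 6.5; 0 0 0 3 -0.5 0 6.5; 0 0 0 2 -0.3 0 6.5; 0 0 0 0 0 0 6.5"
}}

```text
clock: 35.15
position: [0.4824, 0.2134, 0.1938]
tcp_rot: [-0.009, 0.76, 0.65, -0.011]
wrist_force: [-0.5, -0.0, 0.0]
grip_width: 0.0648
```

Emit:
{"api": "apply_moves", "payload": {
  "motion": "-0.009 0.003 0 0 0 0 6.5; -0.009 0.003 0 0 0 0 6.5; -0.009 0.003 0 0 0 0 6.5; 0 0 0 0 0 0 6.5"
}}

```text
clock: 35.65
position: [0.4826, 0.2079, 0.1923]
tcp_rot: [-0.0, 0.762, 0.648, -0.0]
wrist_force: [0.1, 0.8, 0.7]
grip_width: 0.0651
```

```bash
python3 go.py .494 .215 .058 81.2
```

```text
t35.65 pos [0.4826 0.2079 0.1923] xang 80.75 zax [-0.001 -0.    -1.   ] F [0.1 0.8 0.7] w 0.0651 q [ 0.16  0.39 -0.8   1.62  0.29  1.26 -0.85]
total rv [-0.001  0.    -0.008] shift cm (tool now) [ 0.89  1.02 13.43] in target axes [ 0.87  1.02 13.43] rows 3
-0.0 0.0 -0.003 0.3 0.34 4.48 ; -0.0 0.0 -0.003 0.29 0.34 4.48 ; -0.0 0.0 -0.003 0.29 0.34 4.48 ;
```

Emit:
{"api": "apply_moves", "payload": {
  "motion": "0 0 -0.008 0.8 1 0.5 6.5; 0 0 0 0 0 1.5 6.5; 0 0 0 0 0 2.5 6.5; 0 0 0 0 0 2 6.5; 0 0 0 0 0 1 6.5; 0 0 0 0 0 0 6.5; 0 0 0 0 0 0 6.5"
}}

```text
clock: 36.52
position: [0.4947, 0.2144, 0.1116]
tcp_rot: [-0.001, 0.759, 0.651, -0.001]
wrist_force: [0.1, 0.6, 0.6]
grip_width: 0.065
```

```bash
python3 go.py .494 .215 .058 81.2
```

```text
t36.52 pos [0.4947 0.2144 0.1116] xang 81.2 zax [-0.003 -0.    -1.   ] F [0.1 0.6 0.6] w 0.065 q [ 0.11  0.5  -0.76  1.69  0.37  1.11 -0.91]
total rv [-0.003  0.001  0.   ] shift cm (tool now) [ 0.05 -0.06  5.36] in target axes [ 0.04 -0.08  5.36] rows 1
-0.003 0.001 0.0 0.05 -0.06 5.36 ;
```

Emit:
{"api": "apply_moves", "payload": {
  "motion": "-0.003 0 0 0 0 1 6.5; 0 0 0 0 0 2 6.5; 0 0 0 0 0 1.5 6.5; 0 0 0 0 0 0.6 6.5; 0 0 0 0 0 0 6.5; 0 0 0 0 0 0 6.5"
}}

```text
clock: 37.28
position: [0.4968, 0.2156, 0.0605]
tcp_rot: [0.001, 0.759, 0.651, 0.002]
wrist_force: [0.7, -0.4, 0.8]
grip_width: 0.0652
```

```bash
python3 go.py .494 .215 .058 81.2
```

```text
t37.27 pos [0.4968 0.2156 0.0605] xang 81.19 zax [ 0.005  0.001 -1.   ] F [ 0.7 -0.4  0.8] w 0.0652 q [ 0.08  0.56 -0.72  1.75  0.43  1.   -0.95]
total rv [ 0.005 -0.002 -0.   ] shift cm (tool now) [-0.1  -0.27  0.25] in target axes [-0.1  -0.27  0.25] rows 1
0.005 -0.002 -0.0 -0.1 -0.27 0.25 ;
```

Emit:
{"api": "apply_moves", "payload": {
  "motion": "0.005 -0.002 0 -0.1 -0.25 0.25 6.5; 0 0 0 0 0 0 6; 0 0 0 0 0 0 5; 0 0 0 0 0 0 4; 0 0 0 0 0 0 3; 0 0 0 0 0 0 3; 0 0 0 0 0 0 3; 0 0 0 0 0 0 3"
}}

```text
clock: 38.28
position: [0.4949, 0.2155, 0.0592]
tcp_rot: [0.0, 0.759, 0.651, 0.001]
wrist_force: [-0.7, -0.4, -0.2]
grip_width: 0.0355
```

```bash
python3 go.py .494 .215 .058 81.2
```

```text
t38.27 pos [0.4949 0.2155 0.0592] xang 81.18 zax [ 0.002  0.001 -1.   ] F [-0.7 -0.4 -0.2] w 0.0355 q [ 0.08  0.56 -0.72  1.75  0.43  1.   -0.96]
total rv [ 0.002 -0.001 -0.   ] shift cm (tool now) [-0.06 -0.08  0.12] in target axes [-0.06 -0.08  0.12] rows 1
0.002 -0.001 -0.0 -0.06 -0.08 0.12 ;
```

Emit:
{"api": "apply_moves", "payload": {
  "motion": "0 0 0 0 0 -1 3; 0 0 0 0 0 -2.5 3; 0 0 0 0 0 -3.5 3; 0 0 0 0 0 -3.5 3; 0 0 0 0 0 -2.5 3; 0 0 0 0 0 -2 3; 0 0 0 0 0 0 3; 0 0 0 0 0 0 3"
}}

```text
clock: 39.28
position: [0.4935, 0.2152, 0.2155]
tcp_rot: [0.0, 0.759, 0.651, 0.001]
wrist_force: [-0.2, 0.1, -1.4]
grip_width: 0.0353
```

Run:
```python
from go import *
y=.120-.072-.012-.003
p=car(0,y-.013)
go([*p,.2],81.9)
```

```text
t39.27 pos [0.4935 0.2152 0.2155] xang 81.26 zax [ 0.001  0.001 -1.   ] F [-0.2  0.1 -1.4] w 0.0353 q [ 0.14  0.4  -0.8   1.55  0.29  1.32 -0.84]
total rv [ 0.001 -0.001 -0.011] shift cm (tool now) [-43.36   5.86   1.52] in target axes [-43.43   5.38   1.55] rows 8
0.0 -0.0 -0.001 -5.42 0.73 0.19 ; 0.0 -0.0 -0.001 -5.42 0.73 0.19 ; 0.0 -0.0 -0.001 -5.42 0.72 0.19 ; 0.0 -0.0 -0.001 -5.42 0.71 0.19 ; 0.0 -0.0 -0.001 -5.42 0.7 0.19 ; 0.0 -0.0 -0.001 -5.43 0.7 0.19 ; 0.0 -0.0 -0.001 -5.43 0.69 0.19 ; 0.0 -0.0 -0.001 -5.43 0.68 0.19 ;
```

Emit:
{"api": "apply_moves", "payload": {
  "motion": "0 0 0 -2.5 0.4 -0.1 3; 0 0 0 -4 0.6 -0.1 3; 0 0 -0.002 -5.5 0.8 -0.1 3; 0 0 -0.002 -5.5 0.8 -0.1 3; 0 0 -0.002 -5.5 0.8 -0.1 3; 0 0 -0.002 -5.5 0.8 0 3; 0 0 0 -5.5 0.8 0 3; 0 0 0 -4.5 0.5 0 3; 0 0 0 -3 0.3 0 3; 0 0 0 -1 0.2 0 3"
}}

```text
clock: 40.52
position: [0.4836, -0.2262, 0.2066]
tcp_rot: [-0.009, 0.754, 0.656, -0.005]
wrist_force: [-0.8, 0.3, -1.2]
grip_width: 0.0354
```

Emit:
{"api": "apply_moves", "payload": {
  "motion": "-0.009 0 0 -0.3 0.2 0 3; -0.009 0 0 0 0.3 0 3; -0.009 0 0 0 0 0 3; 0 0 0 0 0 0 3"
}}

```text
clock: 41.02
position: [0.489, -0.2241, 0.2056]
tcp_rot: [0.0, 0.752, 0.659, 0.005]
wrist_force: [-0.6, 1.1, -1.2]
grip_width: 0.0357
```

Run:
```python
from go import *
y=.120-.072-.012-.003
p=car(0,y-.013)
go([*p,.06],81.9)
```

```text
t41.02 pos [ 0.489  -0.2241  0.2056] xang 82.47 zax [ 0.008  0.006 -1.   ] F [-0.6  1.1 -1.2] w 0.0357 q [ 0.89  0.37 -0.65  1.57  0.22  1.27  0.08]
total rv [ 0.007 -0.007  0.01 ] shift cm (tool now) [ 0.03 -0.46 14.56] in target axes [ 0.14 -0.36 14.56] rows 3
0.002 -0.002 0.003 0.01 -0.15 4.85 ; 0.002 -0.002 0.003 0.02 -0.14 4.85 ; 0.002 -0.002 0.003 0.03 -0.13 4.85 ;
```

Emit:
{"api": "apply_moves", "payload": {
  "motion": "0.007 -0.007 0.01 0 -0.3 1 3; 0 0 0 0 0 2.5 3; 0 0 0 0 0 3 3; 0 0 0 0 0 1.2 3; 0 0 0 0 0 0 3; 0 0 0 0 0 0 3"
}}

```text
clock: 41.78
position: [0.4867, -0.2216, 0.1268]
tcp_rot: [0.001, 0.755, 0.656, -0.0]
wrist_force: [0.6, 0.5, -0.4]
grip_width: 0.0353
```

Run:
```python
from go import *
y=.120-.072-.012-.003
p=car(0,y-.012)
go([*p,.06],81.9)
```

```text
t41.77 pos [ 0.4867 -0.2216  0.1268] xang 82.02 zax [ 0.001 -0.002 -1.   ] F [ 0.6  0.5 -0.4] w 0.0353 q [ 0.86  0.43 -0.63  1.69  0.28  1.11  0.02]
total rv [0.001 0.001 0.002] shift cm (tool now) [ 0.02 -0.11  6.68] in target axes [ 0.01 -0.1   6.68] rows 2
0.001 0.001 0.001 0.01 -0.05 3.34 ; 0.001 0.001 0.001 0.01 -0.05 3.34 ;
```

Emit:
{"api": "apply_moves", "payload": {
  "motion": "0 0 0.002 0 -0.1 1 3; 0 0 0 0 0 2.3 3; 0 0 0 0 0 1.8 3; 0 0 0 0 0 0.6 3; 0 0 0 0 0 0 3; 0 0 0 0 0 0 3"
}}

```text
clock: 42.52
position: [0.489, -0.2232, 0.0713]
tcp_rot: [0.005, 0.756, 0.655, 0.001]
wrist_force: [-0.1, -0.1, -0.3]
grip_width: 0.0355
```

Run:
```python
from go import *
y=.120-.072-.012-.003
p=car(0,y)
go([*p,.0592],81.9)
```

```text
t42.52 pos [ 0.489  -0.2232  0.0713] xang 81.81 zax [ 0.009 -0.006 -1.   ] F [-0.1 -0.1 -0.3] w 0.0355 q [ 0.84  0.5  -0.6   1.75  0.33  0.98 -0.03]
total rv [ 0.009  0.005 -0.002] shift cm (tool now) [ 1.34 -0.36  1.2 ] in target axes [ 1.34 -0.35  1.21] rows 1
0.009 0.005 -0.002 1.34 -0.36 1.2 ;
```

Emit:
{"api": "apply_moves", "payload": {
  "motion": "0.009 0.005 0 0.4 -0.35 0.5 3; 0 0 0 0.3 0 0.4 3; 0 0 0 0 0 0 3; 0 0 0 0 0 0 3"
}}

```text
clock: 43.02
position: [0.4874, -0.2153, 0.0629]
tcp_rot: [0.001, 0.756, 0.655, 0.001]
wrist_force: [-0.5, -0.3, -1.0]
grip_width: 0.0356
```

Run:
```python
from go import *
y=.120-.072-.012-.003
p=car(0,y)
go([*p,.0592],81.9)
```

```text
t43.02 pos [ 0.4874 -0.2153  0.0629] xang 81.82 zax [ 0.002 -0.    -1.   ] F [-0.5 -0.3 -1. ] w 0.0356 q [ 0.83  0.5  -0.6   1.77  0.33  0.97 -0.04]
total rv [ 0.002 -0.    -0.001] shift cm (tool now) [ 0.58 -0.08  0.37] in target axes [ 0.59 -0.08  0.37] rows 1
0.002 -0.0 -0.001 0.58 -0.08 0.37 ;
```

Emit:
{"api": "apply_moves", "payload": {
  "motion": "0.002 0 0 0.2 -0.1 0.2 3; 0 0 0 0.2 0 0.1 3; 0 0 0 0.15 0 0 3; 0 0 0 0.15 0 0 3; 0 0 0 0 0 0 3"
}}

```text
clock: 43.65
position: [0.4873, -0.2093, 0.0599]
tcp_rot: [0.001, 0.756, 0.655, -0.001]
wrist_force: [0.0, 0.3, -1.4]
grip_width: 0.0351
```

Run:
```python
from go import *
y=.120-.072-.012-.003
p=car(0,y)
go([*p,.0592],81.9)
```

```text
t43.65 pos [ 0.4873 -0.2093  0.0599] xang 81.78 zax [ 0.    -0.002 -1.   ] F [ 0.   0.3 -1.4] w 0.0351 q [ 0.82  0.51 -0.59  1.78  0.34  0.96 -0.06]
total rv [ 0.     0.002 -0.002] shift cm (tool now) [-0.01  0.01  0.07] in target axes [-0.01  0.01  0.07] rows 1
0.0 0.002 -0.002 -0.01 0.01 0.07 ;
```

Emit:
{"api": "apply_moves", "payload": {
  "motion": "0 0.002 0 0.05 0 0.15 3; 0 0 0 0 0 0.2 3; 0 0 0 0 0 0.2 3"
}}

```text
clock: 44.02
position: [0.4876, -0.2093, 0.0591]
tcp_rot: [0.001, 0.756, 0.654, -0.001]
wrist_force: [-4.3, 1.0, 12.4]
grip_width: 0.0355
```

Emit:
{"api": "apply_moves", "payload": {
  "motion": "0 0 0 0 0 0 3; 0 0 0 0 0 0 3.8; 0 0 0 0 0 0 4.5; 0 0 0 0 0 0 5; 0 0 0 0 0 0 5; 0 0 0 0 0 -1.5 5; 0 0 0 0 0 -3.5 5; 0 0 0 0 0 -3.5 5; 0 0 0 0 0 -2 5; 0 0 0 0 0 0 5"
}}

```text
clock: 45.28
position: [0.4893, -0.2077, 0.171]
tcp_rot: [0.002, 0.756, 0.655, 0.001]
wrist_force: [-0.3, -0.1, 0.5]
grip_width: 0.0498
```

Run:
```python
from go import *
from h import *
for n in("scene","side"):
    P=arm.camera_params(n);im,d=arm.camera(n);np.savez(n+"5.npz",im=im,d=d,**P)
    tops(n,5)
a=cv2.resize(np.load("scene5.npz")["im"][110:220,150:300],None,fx=5,fy=5)
cv2.imwrite("pics/scene5.png",a[:,:,::-1])
im,d,P=cloud("scene",5)
g=(abs(P[...,2]-.0755)<.004)&(abs(P[...,0]-.469)<.03)&(P[...,1]>-.37)&(P[...,1]<-.305)
print(cv2.minAreaRect(P[g][:,:2].astype(np.float32)),g.sum())
im,d,P=cloud("side",5)
g=(abs(P[...,2]-.0755)<.004)&(abs(P[...,0]-.469)<.03)&(P[...,1]>-.37)&(P[...,1]<-.305)
print(cv2.minAreaRect(P[g][:,:2].astype(np.float32)),g.sum())
y=-.050-.0325
p=car(0,y);print("rib",p)
go([*p,.14],81.9)
```

```text
scene 0.122 [252. 157.] 202 zmed 0.1224 [ 0.4981 -0.135 ] [0.0254 0.069 ] 82.6 car xy mm 0.1 108.2
scene 0.112 [243. 156.] 125 zmed 0.1128 [ 0.4949 -0.1614] [0.0209 0.059 ] 83.8 car xy mm 0.6 81.6
scene 0.102 [236. 155.] 97 zmed 0.1025 [ 0.4908 -0.1847] [0.0196 0.0477] 81.4 car xy mm -0.2 57.9
scene 0.092 [202. 142.] 88 zmed 0.0938 [ 0.475  -0.2965] [0.0118 0.0641] 81.6 car xy mm -0.1 -55.0
scene 0.092 [229. 154.] 73 zmed 0.0920 [ 0.4878 -0.2089] [0.0193 0.0357] 81.1 car xy mm 0.2 33.6
scene 0.092 [257. 169.] 72 zmed 0.0942 [ 0.504  -0.1169] [0.0164 0.063 ] 75.2 car xy mm 3.4 126.9
side 0.122 [319. 172.] 222 zmed 0.1224 [ 0.4986 -0.1342] [0.0284 0.0676] 80.0 car xy mm 0.5 109.1
side 0.112 [323. 166.] 84 zmed 0.1125 [ 0.4947 -0.163 ] [0.0172 0.0561] 88.2 car xy mm 0.6 80.0
side 0.102 [326. 163.] 66 zmed 0.1025 [ 0.4908 -0.188 ] [0.0163 0.0447] 78.9 car xy mm 0.2 54.7
side 0.102 [309. 178.] 43 zmed 0.1006 [ 0.5214 -0.1286] [0.0318 0.0201] 66.7 car xy mm 22.3 117.8
side 0.092 [333. 139.] 43 zmed 0.0934 [ 0.4912 -0.2986] [0.0146 0.0312] 84.3 car xy mm 16.3 -54.7
side 0.092 [346. 142.] 44
[... 189 characters left out ...]
.] 51 zmed 0.0919 [ 0.501  -0.1375] [0.0077 0.0498] 82.6 car xy mm 3.2 106.1
side 0.092 [317. 186.] 94 zmed 0.0933 [ 0.4998 -0.1154] [0.0185 0.0657] 89.7 car xy mm -1.0 127.9
((0.469746857881546, -0.3307858109474182), (0.03194954991340637, 0.011932674795389175), 80.05479431152344) 36
((0.0, 0.0), (0.0, 0.0), 0.0) 0
rib [ 0.47117565 -0.32377695]
t45.38 pos [ 0.4877 -0.2074  0.1688] xang 81.82 zax [-0. -0. -1.] F [-0.3  0.9 -0. ] w 0.0502 q [ 0.86  0.38 -0.65  1.65  0.25  1.19  0.01]
total rv [-0.     0.    -0.001] shift cm (tool now) [-11.76   0.02   2.88] in target axes [-11.76   0.     2.88] rows 3
-0.0 0.0 -0.0 -3.92 0.01 0.96 ; -0.0 0.0 -0.0 -3.92 0.0 0.96 ; -0.0 0.0 -0.0 -3.92 0.0 0.96 ;
```

View pics/scene5.png

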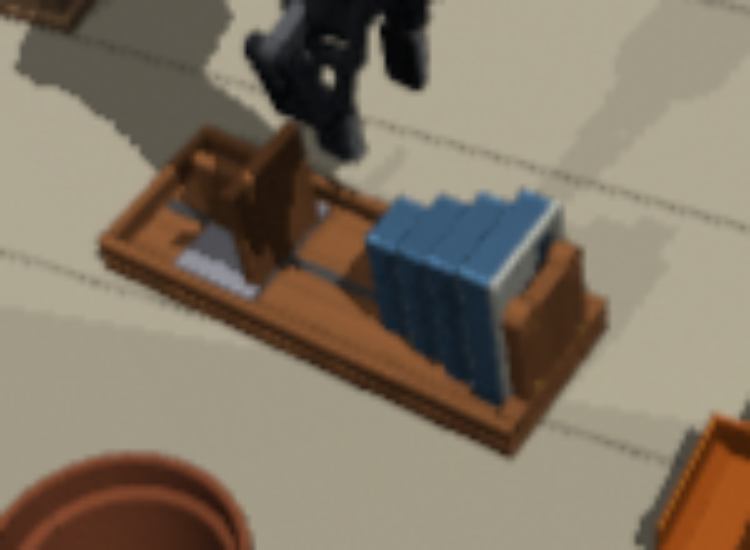

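All four are in, tight and descending (scene crop (370–560, 190–400)). Now the stop's rib at about (0.471,-0.324).

Emit:
{"api": "apply_moves", "payload": {
  "motion": "0 0 0 -2 0 0 5; 0 0 0 -3.5 0 0.2 5; 0 0 0 -3.5 0 0.3 5; 0 0 0 -2 0 0.3 5; 0 0 0 -0.7 0 0 5; 0 0 0 0 0 0 5; 0 0 0 0 0 0 5"
}}

```text
clock: 46.25
position: [0.4662, -0.3282, 0.1543]
tcp_rot: [-0.005, 0.756, 0.655, -0.002]
wrist_force: [0.2, 0.2, -0.0]
grip_width: 0.0502
```

Run:
```python
from go import *
from h import *
p=car(0,-.0845)
go([*p,.046],81.9)
im,d=arm.camera("wrist");cv2.imwrite("pics/w6.png",im[:,:,::-1])
```

```text
t46.25 pos [ 0.4662 -0.3282  0.1543] xang 81.86 zax [-0.01   0.006 -1.   ] F [ 0.2  0.2 -0. ] w 0.0502 q [ 1.    0.48 -0.59  1.54  0.28  1.21  0.22]
total rv [-0.011 -0.004 -0.001] shift cm (tool now) [ 0.26  0.55 10.83] in target axes [ 0.31  0.43 10.83] rows 2
-0.005 -0.002 -0.0 0.13 0.28 5.41 ; -0.005 -0.002 -0.0 0.14 0.25 5.42 ;
```

View pics/w6.png

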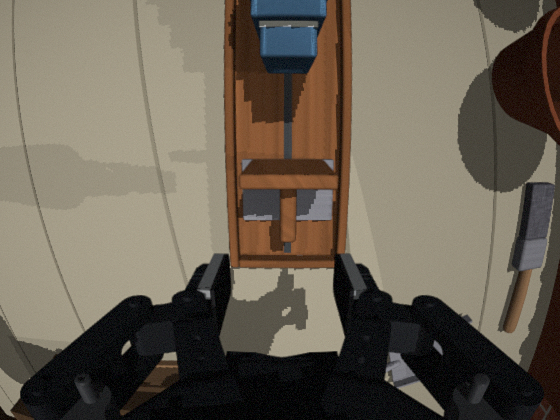

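The rib is at (288,215), slightly right of the finger mid-line (281), consistent with the +4 mm computed correction. Descend.

Emit:
{"api": "apply_moves", "payload": {
  "motion": "-0.011 -0.004 0 0.2 0.5 1 5; 0 0 0 0 0 2.5 5; 0 0 0 0 0 2.5 5; 0 0 0 0 0 1.5 5; 0 0 0 0 0 0.5 5; 0 0 0 0 0 0 5; 0 0 0 0 0 0 5"
}}

```text
clock: 47.18
position: [0.4761, -0.3217, 0.073]
tcp_rot: [0.003, 0.753, 0.659, 0.002]
wrist_force: [-0.8, 0.1, -0.5]
grip_width: 0.0499
```

Run:
```python
from go import *
p=car(0,-.0845)
go([*p,.046],81.9)
```

```text
t47.17 pos [ 0.4761 -0.3217  0.073 ] xang 82.38 zax [ 0.007 -0.001 -1.   ] F [-0.8  0.1 -0.5] w 0.0499 q [ 0.97  0.56 -0.57  1.65  0.33  1.03  0.16]
total rv [0.007 0.    0.008] shift cm (tool now) [-0.47 -0.48  2.7 ] in target axes [-0.48 -0.46  2.7 ] rows 1
0.007 0.0 0.008 -0.47 -0.48 2.7 ;
```

Emit:
{"api": "apply_moves", "payload": {
  "motion": "0.007 0 0.008 -0.45 -0.45 0.5 5; 0 0 0 0 0 1 5; 0 0 0 0 0 0.8 5; 0 0 0 0 0 0.2 5; 0 0 0 0 0 0 4.5; 0 0 0 0 0 0 4.5"
}}

```text
clock: 47.92
position: [0.4713, -0.3267, 0.0473]
tcp_rot: [0.001, 0.756, 0.655, -0.0]
wrist_force: [0.1, 0.2, 0.0]
grip_width: 0.0447
```

Run:
```python
from go import *
p=car(0,-.0845)
go([*p,.046],81.9)
```

```text
t47.92 pos [ 0.4713 -0.3267  0.0473] xang 81.83 zax [ 0.001 -0.002 -1.   ] F [0.1 0.2 0. ] w 0.0447 q [ 0.96  0.59 -0.55  1.67  0.35  0.98  0.15]
total rv [ 0.001  0.001 -0.001] shift cm (tool now) [ 0.09 -0.05  0.13] in target axes [ 0.09 -0.05  0.13] rows 1
0.001 0.001 -0.001 0.09 -0.05 0.13 ;
```

Close on the rib.

Emit:
{"api": "apply_moves", "payload": {
  "motion": "0 0 0 0 0 0 3.5; 0 0 0 0 0 0 2.5; 0 0 0 0 0 0 1.5; 0 0 0 0 0 0 0.8; 0 0 0 0 0 0 0.6; 0 0 0 0 0 0 0.6; 0 0 0 0 0 0 0.6; 0 0 0 0 0 0 0.6"
}}

```text
clock: 48.92
position: [0.4701, -0.3267, 0.0479]
tcp_rot: [0.0, 0.756, 0.655, -0.001]
wrist_force: [-2.1, 0.5, 1.8]
grip_width: 0.0112
```

Run:
```python
from go import *
s,r=show()
e=s["position"][:2]-car(0,0);th=np.radians(8.1)
y=e@[np.sin(th),np.cos(th)];print("tcp car y",y,"face target 24 -> travel", .024-(-.050))
```

```text
t48.92 pos [ 0.4701 -0.3267  0.0479] xang 81.82 zax [-0.001 -0.002 -1.   ] F [-2.1  0.5  1.8] w 0.0112 q [ 0.96  0.59 -0.55  1.67  0.35  0.99  0.15]
tcp car y -0.08552249159783883 face target 24 -> travel 0.07400000000000001
```

Emit:
{"api": "apply_moves", "payload": {
  "motion": "0 0 0 0.8 0 0 0.6; 0 0 0 1 0 0 0.6; 0 0 0 1 0 0 0.6; 0 0 0 1 0 0 0.6; 0 0 0 1 0 0 0.6; 0 0 0 0.5 0 0 0.6; 0 0 0 0 0 0 0.6"
}}

```text
clock: 49.8
position: [0.4778, -0.2727, 0.0479]
tcp_rot: [0.002, 0.756, 0.655, -0.002]
wrist_force: [-2.3, -1.9, 0.7]
grip_width: 0.0113
```

Run:
```python
from go import *
s,r=show()
e=s["position"][:2]-car(0,0);th=np.radians(8.1)
y=e@[np.sin(th),np.cos(th)];print("tcp car x,y",e@[np.cos(th),-np.sin(th)],y,"travel",y+.0855)
```

```text
t49.80 pos [ 0.4778 -0.2727  0.0479] xang 81.82 zax [-0.001 -0.006 -1.   ] F [-2.3 -1.9  0.7] w 0.0113 q [ 0.89  0.55 -0.56  1.73  0.35  0.96  0.05]
tcp car x,y -0.0006369065806245856 -0.030975655252334575 travel 0.05452434474766543
```

Emit:
{"api": "apply_moves", "payload": {
  "motion": "0 0.005 0 0.5 0 0 0.6; 0 0 0 0.4 0 0 0.6; 0 0 0 0.3 0 0 0.6; 0 0 0 0.2 0 0 0.6; 0 0 0 0 0 0 0.6"
}}

```text
clock: 50.42
position: [0.4797, -0.2592, 0.0479]
tcp_rot: [0.0, 0.756, 0.654, -0.001]
wrist_force: [-2.3, -1.8, 2.5]
grip_width: 0.0115
```

Run:
```python
from go import *
s,r=show()
e=s["position"][:2]-car(0,0);th=np.radians(8.1)
y=e@[np.sin(th),np.cos(th)];print("tcp car x,y",e@[np.cos(th),-np.sin(th)],y,"travel",y+.0855)
```

```text
t50.42 pos [ 0.4797 -0.2592  0.0479] xang 81.76 zax [-0.    -0.002 -1.   ] F [-2.3 -1.8  2.5] w 0.0115 q [ 0.88  0.54 -0.56  1.75  0.35  0.95  0.03]
tcp car x,y -0.0006308571154101119 -0.01731408367845363 travel 0.06818591632154637
```

Emit:
{"api": "apply_moves", "payload": {
  "motion": "0 0 0 0.2 0 0 0.6; 0 0 0 0.2 0 0 0.6; 0 0 0 0.2 0 0 0.6"
}}

```text
clock: 50.8
position: [0.4806, -0.2535, 0.0479]
tcp_rot: [0.001, 0.756, 0.654, -0.001]
wrist_force: [-1.4, -2.9, 0.8]
grip_width: 0.0116
```

Emit:
{"api": "apply_moves", "payload": {
  "motion": "0 0 0 0.2 0 0 0.6; 0 0 0 0.2 0 0 0.6"
}}

```text
clock: 51.05
position: [0.4807, -0.2524, 0.0479]
tcp_rot: [0.002, 0.757, 0.654, -0.002]
wrist_force: [-1.7, -6.0, 0.1]
grip_width: 0.0115
```

Emit:
{"api": "apply_moves", "payload": {
  "motion": "0 0 0 0.25 0 0 0.6; 0 0 0 0.25 0 0 0.6"
}}

```text
clock: 51.3
position: [0.4807, -0.2525, 0.048]
tcp_rot: [0.005, 0.758, 0.653, -0.004]
wrist_force: [-1.3, -6.3, 0.8]
grip_width: 0.0114
```

Emit:
{"api": "apply_moves", "payload": {
  "motion": "0 0 0 0.35 0 0 0.6; 0 0 0 0.35 0 0 0.6"
}}

```text
clock: 51.55
position: [0.4807, -0.2525, 0.048]
tcp_rot: [0.008, 0.759, 0.651, -0.007]
wrist_force: [-1.4, -9.0, 0.0]
grip_width: 0.0109
```

The row is solid: 9 N and no further travel (75 mm against 74 expected). Open and lift clear.

Emit:
{"api": "apply_moves", "payload": {
  "motion": "0 0 0 0 0 0 1.6; 0 0 0 0 0 0 2.5; 0 0 0 0 0 0 4; 0 0 0 0 0 0 4.5; 0 0 0 0 0 0 4.5; 0 0 0 0 0 -1.5 4.5; 0 0 0 0 0 -3 4.5; 0 0 0 -2 0 -4 4.5; 0 0 0 -4 0 -4 4.5; 0 0 0 -5 0 -1 4.5"
}}

```text
clock: 52.8
position: [0.4695, -0.3495, 0.1926]
tcp_rot: [0.007, 0.753, 0.657, -0.002]
wrist_force: [-0.1, -1.2, -1.4]
grip_width: 0.0451
```

Emit:
{"api": "apply_moves", "payload": {
  "motion": "0 0 0 -5 -4 0 4.5; 0 0 0 -4 -4 0 4.5; 0 0 0 0 0 0 4.5; 0 0 0 0 0 0 4.5"
}}

```text
clock: 53.3
position: [0.3751, -0.4364, 0.1993]
tcp_rot: [0.013, 0.756, 0.654, -0.002]
wrist_force: [0.2, 0.9, -0.2]
grip_width: 0.0453
```

Run:
```python
from go import *
from h import *
show()
for n in("scene","side"):
    P=arm.camera_params(n);im,d=arm.camera(n);np.savez(n+"7.npz",im=im,d=d,**P)
    tops(n,7)
a=cv2.resize(np.load("scene7.npz")["im"][110:220,150:300],None,fx=5,fy=5)
cv2.imwrite("pics/scene7.png",a[:,:,::-1])
a=cv2.resize(np.load("side7.npz")["im"][115:225,280:390],None,fx=5,fy=5)
cv2.imwrite("pics/side7.png",a[:,:,::-1])
d=np.load("scene7.npz")["im"];cv2.imwrite("pics/full7.png",d[:,:,::-1])
```

```text
t53.30 pos [ 0.3751 -0.4364  0.1993] xang 81.75 zax [ 0.013 -0.022 -1.   ] F [ 0.2  0.9 -0.2] w 0.0453 q [ 1.23  0.42 -0.56  1.5   0.24  1.26  0.5 ]
scene 0.122 [252. 158.] 202 zmed 0.1222 [ 0.4987 -0.1346] [0.0245 0.0673] 81.6 car xy mm 0.6 108.6
scene 0.112 [243. 156.] 122 zmed 0.1127 [ 0.4952 -0.1608] [0.0208 0.0562] 83.5 car xy mm 0.8 82.2
scene 0.102 [236. 155.] 96 zmed 0.1026 [ 0.491  -0.1846] [0.0185 0.0482] 83.0 car xy mm -0.0 58.1
scene 0.102 [250. 171.] 43 zmed 0.0999 [ 0.5266 -0.1302] [0.0127 0.039 ] 22.5 car xy mm 27.6 116.9
scene 0.092 [227. 153.] 146 zmed 0.0931 [ 0.4871 -0.2139] [0.0296 0.0627] 83.5 car xy mm 0.3 28.5
scene 0.092 [261. 165.] 44 zmed 0.0936 [ 0.4901 -0.1151] [0.0123 0.043 ] 81.7 car xy mm -10.7 126.7
side 0.122 [319. 172.] 221 zmed 0.1222 [ 0.4994 -0.1334] [0.0283 0.0668] 83.3 car xy mm 1.1 109.9
side 0.112 [323. 166.] 86 zmed 0.1125 [ 0.4943 -0.1651] [0.0224 0.0556] 80.9 car xy mm 0.6 77.9
side 0.102 [326. 163.] 67 zmed 0.1021 [ 0.4912 -0.1872] [0.0153 0.0455] 83.2 car xy mm 0.6 55.5
side 0.092 [330. 159.] 129 zmed 0.0929 [ 0.4871 -0.2152] [0.0271 0.0639] 81.9 car xy mm 0.5 27.2
side 0.092 [316. 186.] 98 zmed 0.0927 [ 0.5002 -0.1172] [0.0187 0.0641] 83.9 car xy mm -0.3 126.1
```

View pics/scene7.png

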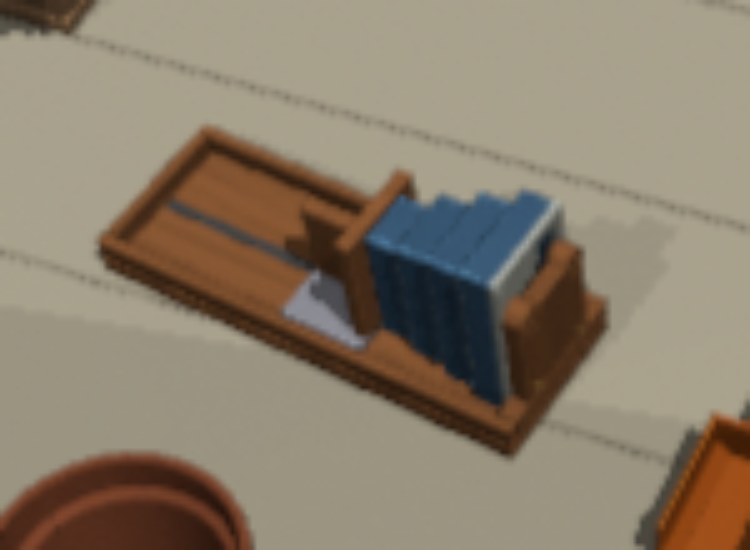

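View pics/side7.png

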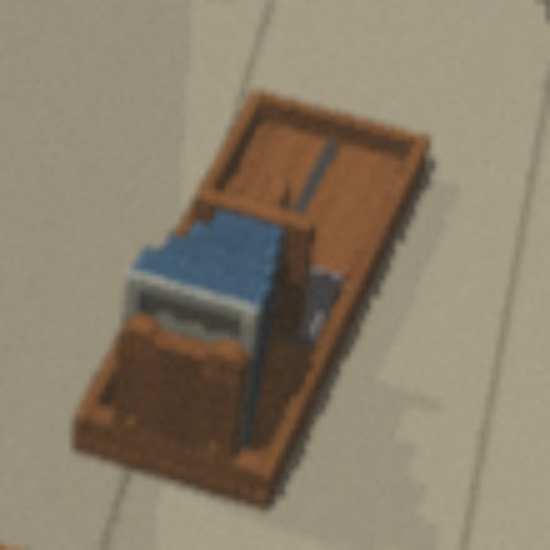

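View pics/full7.png

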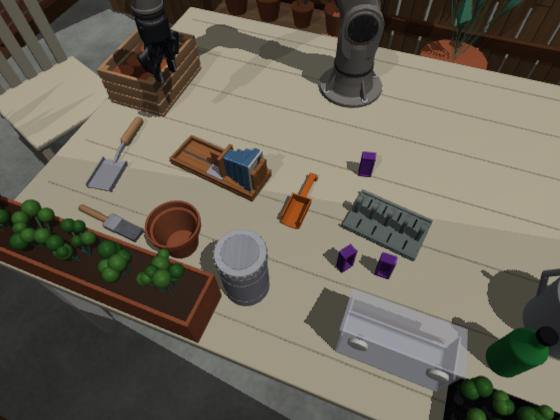

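The row is snug from wall to stop, all four dishes are upright, and the bystanders are unmoved. The arm is clear at (0.375,-0.436,0.20) with no contact force.

```bash
python3 -c "
from station import arm
print(arm.close_job())"
```

```text
the job is handed in; nothing more can be done
None
```

The four blue dishes stand on edge in the carrier, largest against the end wall and then down in size to the smallest. The stop is slid up snug against the smallest dish. I handed the job in at about 53 s of the 144 s.

**Final checks**
- **Order and upright:** both cameras show the dish tops at 122, 112, 102 and 92 mm, so all four are upright and in the right order. They sit on the carrier's centre line to within about 1 mm, and the pictures show no gaps.
- **Snug:** I pushed the stop with about 9 N and it did not move further. It had travelled about 75 mm by the arm's position, where about 74 mm was expected.
- **Nothing else disturbed:** by eye, the canister, the scoop and the purple look-alikes are where they were. The arm was clear and touching nothing.
- **Forces:** the highest force in the readings was about 25 N, while setting the second dish down.

**Disagreement:** the two cameras differed by up to about 4 mm on dish positions along the row, because the tops partly hide each other. For the snug fit I relied on the push force and stop travel instead.

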